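# Zero the bench mill, back it off five clicks and load it with cork offcuts

### The job

Get the bench mill ready to grind the cork offcuts into filling for the pinning trays. While the hopper is still empty, turn the knurled adjusting ring clockwise until the burrs touch, then back it off exactly five clicks. After that untwist the hopper's captive cap and tip it back, put every cork offcut that lies on the worktop into the hopper, and close the cap and twist it tight again; leave the other things on the bench where they are.

Things in the scene. Friction and masses are not known exactly. Their poses are not given: they have to be found in the camera images.
- mill: Small green bench mill, fixed; place and yaw vary. Origin: middle of its underside, z up, x to its back, y along it from the burr head (y = -60 mm) to the hopper (steel cylinder, y = +66 mm). Base plate 122 (x) x 236 (y) mm, top at 22 mm; green case 100 x 92 mm, to 72 mm; burr head 90 mm across, to 144 mm. Hopper: bore 96, outside 104, floor at 42, rim at 150 mm.
- ring_grip (a point): On the axis of the mill's adjusting ring, 176 mm above the worktop, the height to grip it. The ring is a dark knurled upright cylinder 52 mm in diameter, from 158 to 190 mm high, above a ribbed flange 80 mm across (top at 158 mm). Grip it across at any angle; nothing within 60 mm of the axis stands above 158 mm; the hopper cap's edge is 66 mm from the axis, its bar up to 196 mm high 98 mm away.
- adjust_ring (a joint): Ring angle in rad: 0 where the burrs touch (hard stop), growing counter-clockwise seen from above as it is backed off, to 2.95. Clockwise closes. A spring detent clicks every 15 degrees (0.2618 rad) counted from the stop; a click takes about 0.2 N m and the ring settles in the nearest one when let go. A white line on its top turns with it.
- hopper_mouth (a point): Middle of the hopper's rim, 150 mm above the worktop; the bore is 96 mm wide and 108 mm deep.
- cap_twist (a joint): Twist of the black hopper cap in rad: 0 tight (clockwise stop), 1.40 at the loose stop (counter-clockwise seen from above, cap down). Below about 0.5 rad two lugs lock the cap down, and a cap put down with less than that catches on the neck's lugs 12 mm too high. Stays where left; takes about 0.06 N m.
- cap_hinge (a joint): Tip of the captive cap on its hinge in rad: 0 down on the hopper, growing as it is tipped up and to the mill's back, stop at 1.85 (leaning back past upright). Stays where left (0.2 N m to lift, 0.1 N m to lower). Locked, it has 0.03 rad of play.
- cap_hinge_pin (a point): Middle of the cap's hinge pin, behind the hopper (66 mm toward the mill's x from the hopper's axis), 152 mm above the worktop; the pin lies along the mill's y axis.
- cap_bar (a point): Middle of the red grip bar on the cap: 56 mm long, 15 thick, 26 high; cap down, it is 183 mm above the worktop and 66 mm in front of and 31 mm above the hinge pin. A steel strap 18 mm wide lies 19.5 mm below it, on the cap disc (120 mm across, skirt 21 mm deep). Cap down, the bar runs along yaw (mill yaw - 1.40 + cap_twist): square to the pin at the loose stop.
- microscope: Cream stereo microscope, fixed, always at the same place, right of the offcuts; not part of the job. Origin: in its foot plate, on the worktop. The plate is 23 mm high; seen from the origin its outline passes (x, y) = (-171, 0), (-138, 93), (-103, 122), (-28, 153), (107, 185) mm. Above it: side knobs out to y = 130 mm at x = -60 to 15, 178 to 257 mm high; eyepieces from 311 mm up, y = -80 to 80, out to x = -220.
- offcut_1: Offcut of cork pinning board, 62 mm long (x) by 27 mm wide (y) by 19 mm thick (z), brown cork with a white paper facing on top; about 30 g. Origin: middle of its underside. Two or three of the four are present, lying flat on the worktop right of the mill.
- offcut_2: Offcut of cork pinning board, 66 mm long (x) by 27 mm wide (y) by 19 mm thick (z), brown cork with a white paper facing on top; about 30 g. Origin: middle of its underside. Two or three of the four are present, lying flat on the worktop right of the mill.
- offcut_3: Offcut of cork pinning board, 60 mm long (x) by 27 mm wide (y) by 19 mm thick (z), brown cork with a white paper facing on top; about 30 g. Origin: middle of its underside. Two or three of the four are present, lying flat on the worktop right of the mill.
- offcut_4: Offcut of cork pinning board, 64 mm long (x) by 27 mm wide (y) by 19 mm thick (z), brown cork with a white paper facing on top; about 30 g. Origin: middle of its underside. Two or three of the four are present, lying flat on the worktop right of the mill.
- jar: Clear specimen jar with a red lid, 44 x 44 x 88 mm, standing at the left back; not part of the job. Origin: middle of its underside.
- pin_pot: Open white pot of insect pins, 46 x 45 x 41 mm, in front of the microscope; not part of the job. Origin: middle of its underside.
- tweezers: Steel tweezers, 101 x 14 x 9 mm, lying under the lamp; not part of the job. Origin: middle of their underside.
- brush: Fine brush, 131 mm long, lying in front of the microscope; not part of the job. Origin: on its underside, near the middle.
There are look-alikes about, which are no part of the job. Leave any yellow look-alike of the offcut_2 alone.

How it is judged:
By the outcome, as a careful person would: the job done as asked, in the order asked, and still so for the second after the job is handed in, with the robot touching nothing.
Of offcut_1, offcut_2, offcut_3, offcut_4 only 2 to 3 are there at a start; the rules pass over those that are not, and their reading is None.
At some moment in a run one of offcut_1, offcut_2, offcut_3, offcut_4 may be knocked a few centimetres aside while the robot is not near it.
Once in a run the grip may slacken for a moment while it holds something.
It also fails if it takes over 210 s, if anything falls off the work surface, if the arm or the gripper's body presses on something with over 40 N, if the wrist force passes 120 N, or if a joint passes its speed limit or range.

### The arm

A 6-joint arm with a two-finger parallel gripper is mounted at the origin on a cart in front of the work surface, level with it; the furniture and walls round the work are solid. World frame = base frame: x ahead of the robot, y to its left, z up, the work surface at z = 0. Lengths are in m, angles in rad, forces in N, time in s.
With the tool pointing down it reaches from about 0.225 to 0.725 m from the base axis. Payload 3.1 kg.
Tool frame: the origin (TCP) lies at the very end of the fingers, on their centre line; the grasp point (between the pads) lies 19 mm behind it; z points along the fingers, y is the line along which they close (so a half turn about z gives the same grasp; the last joint's range is limited). The gripper opens to 85 mm and grips with 20 to 120 N. Pads are 22 mm wide; open, the fingers measure 114 mm over their backs; the gripper's body (76 mm by 85 mm) begins 54 mm behind the grasp point. The pads swing forward as they close: fully open they stand 13 mm farther back than shut.
Start: joints at [-0.128, 0.048, 0.099, 1.622, 0, 1.443], TCP at [0.525, -0, 0.231] pointing down, gripper open.
Joint ranges: [-2.91, 2.91], [-0.99, 1.94], [-1.21, 1.42], [-2.12, 2.29], [-1.49, 1.47], [-3.14, 3.14]. Speed limits (rad/s): [2.79, 2.79, 3.14, 3.14, 3.14, 3.14].

### API

Orientations are given as a rotation vector (axis times angle).
In Python, from cell import telemetry, capture, finish_job gives the robot as it stands. The module is installed in compiled form; this text tells all that it offers.
- The arm moves only by the tool move_arm, never from a script. Its argument "commands" is one flat list of numbers, 7 for each row, row after row: the shift along the tool's x, y, z scaled (see below), then the turn, a rotation vector about the tool's x, y, z scaled (see below), then the opening, from 0 (shut) to 1 (fully open). A call has 1 to 12 rows; each row is the pose to reach, as a shift and turn from the pose commanded when the call began, along the tool's axes at that moment; what a row does not reach only later rows make up. The controller multiplies each number of a shift by 15 cm and each number of a turn by 0.5 rad. A row lasts 1/12 s, in which the tool goes at most 41.7 mm and 7.16 degrees, less where a joint would pass 70% of its speed; a pose out of reach is approached as far as the arm can. A call with a number of a shift or a turn outside -1 to 1 is refused whole. A call with a gripper value outside its range is refused whole. The fingers move at their own pace and stop on an object; the grip force is fixed at half the most. Time passes only in rows, so rows that repeat a pose let the fingers close. It gives the time, the measured TCP pose, the force, the opening and the grip force at its end, in the units of the state.
- telemetry.state(): the state, without advancing time (a new reading comes with each control period).
- capture(name): name is "scene" or "side" or "wrist"; returns a dict with "pixels" (480x640x3 uint8, red, green, blue), "mtx" (3x3 intrinsics, pixels), "R" (3x3) and "t" (3): a world point X has camera coordinates R X + t; the wrist camera has in their place "tool_from_camera" (4x4, takes a point from camera to tool coordinates, whose origin is the TCP and whose axes are the flange's). Camera axes: x right, y down, z forward; pixel columns grow to the right and rows downward; lengths in m; the calibration is good to about 2 mm. A picture is of the moment at which its call begins: read the wrist's pose just before it. There is no depth.
- finish_job(): hands the job in; it is judged then, once.
The state is a dict: "time": time; "joint_pos": joint angles; "joint_velocities": joint speeds; "joint_torque": joint torques, N m; "tool_pos": TCP position; "orientation": TCP orientation; "wrist_force": force on the tool from outside, world axes, zero at the start; "moment": the same for the moment, N m; "opening": finger opening in m; "grip_force": force on a finger pad.
Only numpy, scipy, OpenCV 4.12 (cv2) and the standard library are available. Lean on these libraries where they do the work, as an engineer would, in place of code of your own. Each camera call takes 0.05 s, during which the arm holds its last target. There are 200 camera calls.

## Working session

There is one attempt and no reset: what is moved stays moved. The work goes in short steps, Python scripts to look and compute and a tool call to move; the robot and the scene stay as the last step left them, time stands still between calls to the robot, and variables do not carry over. Pictures are saved under pics/ and viewed, at most 14 in all, crops included, and the job is handed in when it is done.

Besides the shell and the picture viewer there is one more tool, called after ">>>" by a JSON object that holds its "name" and its "arguments", one argument or row to a line. move_arm: Moves the arm, as the interface text tells. Shifts and turns lie within -1 to 1; 1 stands for 15 cm of shift or 0.5 rad of turn. Its arguments: {"type":"object","properties":{"commands":{"type":"array"}},"required":["commands"]}

```bash
mkdir -p pics; ls
cat > h.py <<'E'
import numpy as np, cv2
from scipy.spatial.transform import Rotation as Ro
from cell import telemetry, capture, finish_job
def tool():
    s=telemetry.state(); T=np.eye(4); T[:3,:3]=Ro.from_rotvec(s["orientation"]).as_matrix(); T[:3,3]=s["tool_pos"]; return T,s
def shot(name,fn=None):
    T,s=tool(); c=capture(name)
    if name=="wrist":
        W=T@np.array(c["tool_from_camera"]); c["R"]=W[:3,:3].T; c["t"]=-W[:3,:3].T@W[:3,3]
    c["R"]=np.array(c["R"]);c["t"]=np.array(c["t"]).ravel();c["mtx"]=np.array(c["mtx"])
    if fn: cv2.imwrite(f"pics/{fn}.png",c["pixels"][:,:,::-1]); np.savez(f"pics/{fn}.npz",**{k:np.array(c[k]) for k in("pixels","mtx","R","t")})
    return c
def load(fn): return dict(np.load(f"pics/{fn}.npz"))
def ray(c,uv):
    o=-c["R"].T@c["t"]; d=c["R"].T@np.linalg.solve(c["mtx"],[uv[0],uv[1],1]); return o,d/np.linalg.norm(d)
def plane(c,uv,z):
    o,d=ray(c,uv); return o+d*(z-o[2])/d[2]
def tri(c1,p1,c2,p2):
    o1,d1=ray(c1,p1);o2,d2=ray(c2,p2)
    s=np.linalg.lstsq(np.c_[d1,-d2],o2-o1,rcond=None)[0]
    a=o1+s[0]*d1;b=o2+s[1]*d2; return (a+b)/2,np.linalg.norm(a-b)
def proj(c,X):
    p=c["mtx"]@(c["R"]@np.array(X)+c["t"]); return p[:2]/p[2]
E
python3 - <<'E'
from h import *
for n in("scene","side","wrist"):
    c=shot(n,n+"0"); print(n,(-c["R"].T@c["t"]).round(3),c["R"].round(2).tolist(),c["mtx"][0,0])
T,s=tool();print(s);print(T.round(3)); print(np.array(capture("wrist")["tool_from_camera"]).round(3))
E
```

```text
pics
scene [ 0.225 -0.774  1.27 ] [[0.91, -0.42, -0.0], [-0.35, -0.75, -0.57], [0.24, 0.52, -0.82]] 485.4579193663605
side [ 0.119 -0.862  0.726] [[0.89, -0.45, -0.01], [-0.26, -0.49, -0.84], [0.37, 0.75, -0.55]] 470.8038554352381
wrist [0.525 0.084 0.374] [[1.0, 0.0, -0.0], [0.0, -0.95, 0.32], [-0.0, -0.32, -0.95]] 343.2868121800189
{'time': 0.15, 'joint_pos': array([-1.27796478e-01,  4.86018940e-02,  9.79468863e-02,  1.62197691e+00,
       -7.62451454e-06,  1.44295241e+00]), 'joint_velocities': array([-1.89393966e-03, -1.75922881e-04,  4.25628545e-03,  3.72696281e-05,
       -6.87658864e-05, -9.46215198e-04]), 'joint_torque': array([ 1.92174317e-03, -3.39259207e+01,  3.20423770e+01,  1.53483648e-02,
       -7.92531455e-05, -2.20000692e-05]), 'tool_pos': array([5.24531492e-01, 4.70173021e-05, 2.30369547e-01]), 'orientation': array([-2.22036443e+00, -2.22046978e+00,  1.77096253e-03]), 'wrist_force': array([ 0.39758987,  0.68319485, -0.20349456]), 'moment': array([-0.01072545, -0.00786132, -0.02029905]), 'grip_force': 0.0, 'opening': 0.0853590760946254}
[[-0.     1.    -0.002  0.525]
 [ 1.     0.     0.     0.   ]
 [ 0.    -0.002 -1.     0.23 ]
 [ 0.     0.     0.     1.   ]]
[[ 0.    -0.946 -0.324  0.084]
 [ 1.     0.    -0.    -0.   ]
 [ 0.    -0.324  0.946 -0.144]
 [ 0.     0.     0.     1.   ]]
```

View pics/scene0.png

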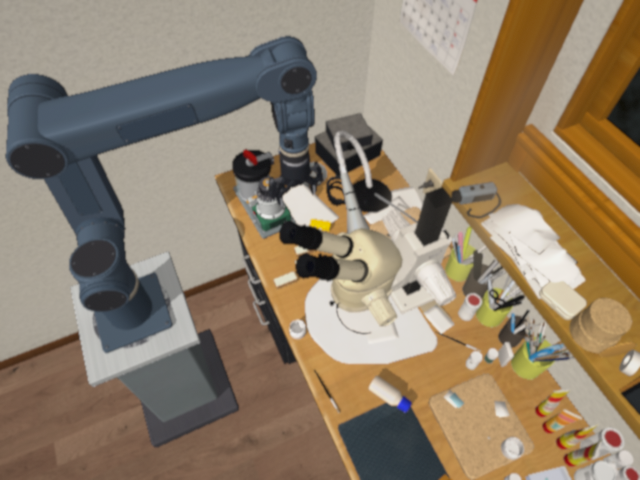

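View pics/side0.png

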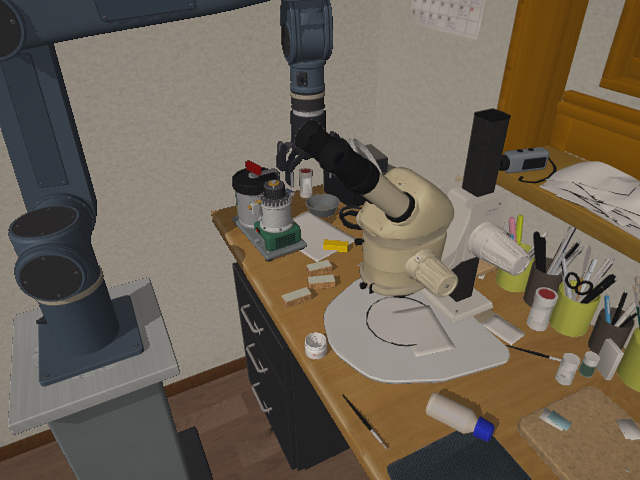

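The side view shows the mill with its ring at (274,188) and the red bar at (253,168). There are three offcuts near (296,296), (322,282) and (320,267), and the yellow look-alike at (336,245). The scene view shows the bar at (250,158), but the microscope hides part of the offcuts.

View pics/wrist0.png

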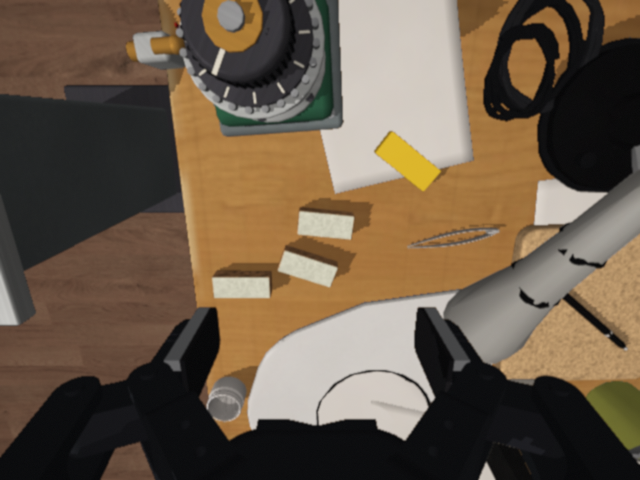

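Run:
```python
from h import *
c=load("side0");w=load("wrist0");s=load("scene0")
for n,uv,z in(("bar",(253,168),.19),("ring",(274,184),.19),("o",(296,296),.019),("o",(322,282),.019),("o",(320,267),.019),("yel",(336,245),.019)):
    X=plane(c,uv,z);print(n,X.round(3),proj(w,X).round(0),proj(s,X).round(0))
```

```text
bar [0.472 0.236 0.19 ] [ 174. -323.] [251. 159.]
ring [0.486 0.124 0.19 ] [236.  31.] [269. 183.]
o [ 0.435 -0.102  0.019] [240. 292.] [286. 280.]
o [ 0.511 -0.085  0.019] [305. 279.] [307. 266.]
o [ 0.533 -0.031  0.019] [325. 233.] [306. 250.]
yel [0.614 0.035 0.019] [405. 172.] [321. 225.]
```

The wrist view shows three white-faced offcuts at (326,224), (309,268) and (242,286), the yellow look-alike at (408,160), and the ring at (232,30) with its white line at (218,62). I'll go and look over the mill.

>>> {"name": "move_arm", "arguments": {
  "commands": [0.5, -0.15, -0.667, 0, 0, 0, 1, 1, -0.3, -0.667, 0, 0, 0, 1, 1, -0.3, -0.667, 0, 0, 0, 1, 1, -0.3, -0.667, 0, 0, 0, 1, 1, -0.3, -0.667, 0, 0, 0, 1, 1, -0.3, -0.667, 0, 0, 0, 1]
}}

```text
time: 0.7
tool_pos: [0.4795, 0.1537, 0.3347]
orientation: [2.214, 2.226, 0.008]
wrist_force: [-0.5, -0.1, 0.1]
opening: 0.0856
grip_force: 0.0
```

>>> {"name": "move_arm", "arguments": {
  "commands": [0.333, 0, 0, 0, 0, 0, 1, 0.333, 0, 0, 0, 0, 0, 1, 0.333, 0, 0, 0, 0, 0, 1, 0.333, 0, 0, 0, 0, 0, 1, 0.333, 0, 0, 0, 0, 0, 1]
}}

```text
time: 1.12
tool_pos: [0.48, 0.1987, 0.3308]
orientation: [2.222, 2.22, -0.003]
wrist_force: [-0.2, 0.4, -0.3]
opening: 0.0853
grip_force: 0.0
```

Run:
```python
from h import *
T,s=tool();print(T.round(3),s["joint_pos"].round(2),s["time"])
shot("wrist","wrist1")
```

```text
[[ 0.001  1.    -0.001  0.48 ]
 [ 1.    -0.001 -0.001  0.199]
 [-0.001 -0.001 -1.     0.331]
 [ 0.     0.     0.     1.   ]] [ 0.26  0.09  0.34  1.83 -0.    1.84] 1.1167
```

View pics/wrist1.png

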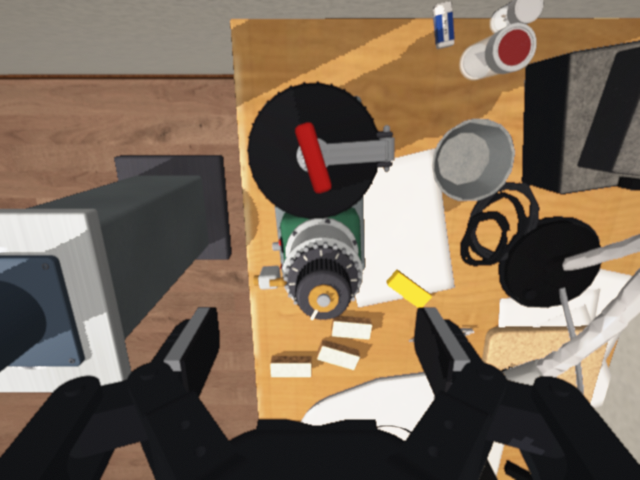

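The wrist view shows the cap at (314,149) with its red bar at (313,158), the hinge strap running to (390,148) at the back, the ring top at (323,297) and the white line at (315,314). Next I'll measure the bar, the ring, the hinge and the offcuts.

```bash
cat >> h.py <<'E'
def mask(c,lo,hi,box):
    hsv=cv2.cvtColor(c["pixels"],cv2.COLOR_RGB2HSV); m=cv2.inRange(hsv,np.array(lo),np.array(hi))
    x0,y0,x1,y1=box; k=np.zeros_like(m); k[y0:y1,x0:x1]=m[y0:y1,x0:x1]; return k
def rects(m,amin=30):
    cs,_=cv2.findContours(m,cv2.RETR_EXTERNAL,cv2.CHAIN_APPROX_NONE)
    return [(cv2.contourArea(k),cv2.minAreaRect(k),k) for k in cs if cv2.contourArea(k)>amin]
E
python3 - <<'E'
from h import *
w0,w1,sd,sc=[load(n) for n in("wrist0","wrist1","side0","scene0")]
def show(n,c,lo,hi,box,a=30):
    for A,r,k in rects(mask(c,lo,hi,box),a): print(n,A,np.round(r[0],1),np.round(r[1],1),round(r[2],1))
red=((0,150,90),(8,255,255))
show("bar w1",w1,*red,(280,100,350,210)); show("bar sd",sd,*red,(235,150,275,190),15); show("bar sc",sc,*red,(235,140,275,175),15)
br=((10,90,80),(25,255,255))
show("brass w1",w1,*br,(300,275,345,315)); show("brass w0",w0,*br,(195,0,270,60)); show("brass sd",sd,*br,(262,174,286,195),10)
off=((15,0,150),(40,70,255))
show("off w0",w0,off[0],off[1],(205,190,370,310),300); show("off w1",w1,off[0],off[1],(265,312,380,385),100); show("off sd",sd,off[0],off[1],(275,255,345,305))
for c,n,b in((w1,"w1",(295,265,350,330)),(w0,"w0",(170,0,310,90))):
    cv2.imwrite(f"pics/c_{n}.png",cv2.resize(c["pixels"][b[1]:b[3],b[0]:b[2],::-1],None,fx=5,fy=5,interpolation=cv2.INTER_CUBIC))
a=cv2.imread("pics/c_w1.png");b=cv2.imread("pics/c_w0.png");b=cv2.resize(b,None,fx=.7,fy=.7)
H=max(a.shape[0],b.shape[0]);pad=lambda i:cv2.copyMakeBorder(i,0,H-i.shape[0],0,0,cv2.BORDER_CONSTANT)
cv2.imwrite("pics/ring.png",np.hstack([pad(a),pad(b)]));print(a.shape,b.shape)
E
```

```text
bar w1 1186.5 [312.8 157.5] [71.2 19. ] 72.8
bar sd 115.5 [252.6 167.3] [18.3  8. ] 26.6
bar sc 85.0 [250.4 156.4] [17.   6.7] 41.2
brass w1 656.5 [323. 298.] [28. 30.] 90.0
brass w0 1901.0 [231.5  26. ] [52. 61.] 90.0
brass sd 26.0 [273.  182.5] [ 5. 10.] 90.0
off w0 1100.5 [240.5 287. ] [20. 57.] 90.0
off w0 1111.0 [307.4 268.7] [56.  21.5] 17.4
off w0 1181.0 [325.2 224.8] [54.4 23.2] 5.6
off w1 508.5 [290.  369.5] [13. 40.] 90.0
off w1 518.0 [338.  357.5] [39.2 14.8] 16.3
off w1 536.0 [351.5 329.8] [38.6 15.4] 5.2
off sd 51.5 [338.5 299. ] [11. 10.] -0.0
off sd 157.5 [295.7 294. ] [ 7.3 27.2] 71.6
off sd 129.5 [321.  278.6] [ 6.2 25.7] 84.8
off sd 143.5 [317.4 260.4] [15.  22.8] 76.0
(325, 275, 3) (315, 490, 3)
```

View pics/ring.png

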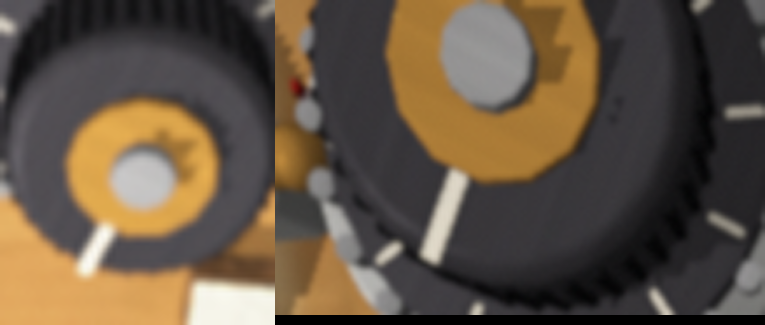

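The crop shows the ring's white line, in full-image pixels, from (316,311) to (312,319) in wrist1 and from (221,49) to (214,74) in wrist0.

Run:
```python
from h import *
w0,w1,sd,sc=[load(n) for n in("wrist0","wrist1","side0","scene0")]
f=lambda n,r:print(n,r[0].round(4),"gap",round(r[1],4))
f("bar sd-w1",tri(sd,(252.6,167.3),w1,(312.8,157.5)))
f("bar sc-w1",tri(sc,(250.4,156.4),w1,(312.8,157.5)))
f("brass w0-w1",tri(w0,(231.5,26),w1,(323,298)));f("brass sd-w1",tri(sd,(273,182.5),w1,(323,298)))
print("brass on .19", plane(w0,(231.5,26),.19),plane(w1,(323,298),.19))
f("line in",tri(w0,(221.4,49),w1,(316.4,310.6)));f("line out",tri(w0,(214.3,74.3),w1,(312,319.4)))
for z in(.19,): 
  for c,a,b in((w0,(221.4,49),(214.3,74.3)),(w1,(316.4,310.6),(312,319.4))):
    A,B=plane(c,a,z),plane(c,b,z); print("line ang",A.round(4),B.round(4),np.degrees(np.arctan2(*(B-A)[1::-1])))
# bar ends on top plane .196
b=cv2.boxPoints(((312.8,157.5),(71.2,19.),72.8)); 
P=[plane(w1,p,.196) for p in b];print(np.round(P,3))
A=plane(w1,(303,124),.196);B=plane(w1,(323,191),.196);print("bar",A,B,np.degrees(np.arctan2(*(B-A)[1::-1])))
print("strap end",plane(w1,(390,148),.165)); print("base edge",[plane(w0,p,.022).round(4) for p in((222,135),(341,127))])
pairs=[((240.5,287),(290,369.5),(295.7,294)),((307.4,268.7),(338,357.5),(321,278.6)),((325.2,224.8),(351.5,329.8),(317.4,262))]
for a,b,s in pairs:
  f("off",tri(w0,a,w1,b)); f(" sd",tri(w0,a,sd,s)); print(plane(w0,a,.019).round(4))
for A,r,k in rects(mask(w0,(15,0,150),(40,70,255),(205,190,370,310)),300):
  q=np.array([plane(w0,p,.019)[:2] for p in cv2.boxPoints(r)],np.float32); print(cv2.minAreaRect(q))
```

```text
bar sd-w1 [0.477  0.2541 0.1837] gap 0.0004
bar sc-w1 [0.4769 0.2539 0.1819] gap 0.0004
brass w0-w1 [0.4851 0.1263 0.1894] gap 0.0015
brass sd-w1 [0.4857 0.1283 0.1925] gap 0.0002
brass on .19 [0.48454884 0.12597499 0.19      ] [0.48580468 0.12693539 0.19      ]
line in [0.4798 0.1158 0.1936] gap 0.0002
line out [0.4753 0.1053 0.1922] gap 0.0004
line ang [0.479  0.1164 0.19  ] [0.4745 0.1055 0.19  ] -112.08305250977942
line ang [0.4797 0.1136 0.19  ] [0.4755 0.104  0.19  ] -113.73134014504342
[[0.462 0.279 0.196]
 [0.476 0.283 0.196]
 [0.493 0.23  0.196]
 [0.478 0.226 0.196]]
bar [0.46948051 0.28049858 0.196     ] [0.48514001 0.22855084 0.196     ] -73.22471353272302
strap end [0.5439487  0.26036561 0.165     ]
base edge [array([0.4311, 0.0713, 0.022 ]), array([0.5477, 0.0788, 0.022 ])]
off [ 0.4368 -0.0954  0.0201] gap 0.0002
 sd [ 0.4371 -0.0958  0.0194] gap 0.0008
[ 0.4367 -0.0959  0.019 ]
off [ 0.5136 -0.0727  0.0195] gap 0.0001
 sd [ 0.514  -0.0729  0.0194] gap 0.0008
[ 0.5137 -0.0729  0.019 ]
off [ 0.5333 -0.021   0.0203] gap 0.0001
 sd [ 0.5327 -0.0188  0.0269] gap 0.0008
[ 0.5333 -0.0214  0.019 ]
((0.4362909197807312, -0.09599319100379944), (0.06734471768140793, 0.025493768975138664), 0.08014232665300369)
((0.5141720771789551, -0.07325977087020874), (0.026495443657040596, 0.06433488428592682), 71.42337799072266)
((0.5335155725479126, -0.0215387511998415), (0.026109332218766212, 0.059364449232816696), 84.19400787353516)
```

The measurements agree with the text. The bar is at (0.477, 0.254, 0.183), the ring at (0.4853, 0.1265), the mill yaw is about 0.065, and the offcut tops are at about 0.020. I'll move above the ring and turn the wrist counter-clockwise, to leave room for the clockwise turn.

>>> {"name": "move_arm", "arguments": {
  "commands": [-0.483, 0.035, 0, 0, 0, -1, 1, -0.483, 0.035, 0, 0, 0, -1, 1, -0.483, 0.035, 0, 0, 0, -1, 1, -0.483, 0.035, 0, 0, 0, -1, 1, -0.483, 0.035, 0, 0, 0, -1, 1, -0.483, 0.035, 0, 0, 0, -1, 1]
}}

```text
time: 1.67
tool_pos: [0.4853, 0.1264, 0.3314]
orientation: [1.608, 2.699, -0.0]
wrist_force: [0.5, -0.6, -0.2]
opening: 0.0856
grip_force: 0.0
```

>>> {"name": "move_arm", "arguments": {
  "commands": [0, 0, 0, 0, 0, -1, 1, 0, 0, 0, 0, 0, -1, 1, 0, 0, 0, 0, 0, -1, 1, 0, 0, 0, 0, 0, -1, 1, 0, 0, 0, 0, 0, -1, 1]
}}

```text
time: 2.08
tool_pos: [0.4852, 0.1275, 0.3313]
orientation: [-0.885, -3.014, 0.0]
wrist_force: [-0.9, 0.2, -0.4]
opening: 0.0855
grip_force: 0.0
```

>>> {"name": "move_arm", "arguments": {
  "commands": [0, 0, 0, 0, 0, -1, 1, 0, 0, 0, 0, 0, -1, 1, 0, 0, 0, 0, 0, -1, 1, 0, 0, 0, 0, 0, -1, 1, 0, 0, 0, 0, 0, -1, 1]
}}

```text
time: 2.5
tool_pos: [0.4852, 0.1275, 0.3313]
orientation: [-0.115, -3.139, 0.0]
wrist_force: [0.2, 0.5, 0.5]
opening: 0.0851
grip_force: 0.0
```

>>> {"name": "move_arm", "arguments": {
  "commands": [0, 0, 0.5, 0, 0, -1, 1, 0, 0, 0.5, 0, 0, -1, 1, 0, 0, 0.5, 0, 0, -1, 1, 0, 0, 0.5, 0, 0, -1, 1, 0, 0, 0.5, 0, 0, -1, 1, 0, 0, 0.5, 0, 0, -1, 1, 0, 0, 0.5, 0, 0, -1, 1]
}}

```text
time: 3.08
tool_pos: [0.4858, 0.1276, 0.2574]
orientation: [-0.66, 3.069, -0.0]
wrist_force: [0.2, 0.1, -0.4]
opening: 0.0857
grip_force: 0.0
```

Run:
```python
from h import *
T,s=tool();print(T.round(4),s["joint_pos"].round(2)); d=np.array([.4853,.1265,.159])-T[:3,3]; print((T[:3,:3].T@d/.15).round(3))
```

```text
[[-9.115e-01 -4.113e-01  2.100e-03  4.858e-01]
 [-4.113e-01  9.115e-01  2.000e-04  1.276e-01]
 [-2.000e-03 -6.000e-04 -1.000e+00  2.574e-01]
 [ 0.000e+00  0.000e+00  0.000e+00  1.000e+00]] [ 0.12 -0.01  0.1   1.67 -0.   -0.3 ]
[ 0.008 -0.005  0.656]
```

>>> {"name": "move_arm", "arguments": {
  "commands": [0.008, -0.005, 0.25, 0, 0, 0, 1, 0.008, -0.005, 0.5, 0, 0, 0, 1, 0.008, -0.005, 0.6, 0, 0, 0, 1, 0.008, -0.005, 0.656, 0, 0, 0, 1, 0.008, -0.005, 0.656, 0, 0, 0, 1, 0.008, -0.005, 0.656, 0, 0, 0, 0, 0.008, -0.005, 0.656, 0, 0, 0, 0, 0.008, -0.005, 0.656, 0, 0, 0, 0, 0.008, -0.005, 0.656, 0, 0, 0, 0, 0.008, -0.005, 0.656, 0, 0, 0, 0, 0.008, -0.005, 0.656, 0, 0, 0, 0, 0.008, -0.005, 0.656, 0, 0, 0, 0]
}}

```text
time: 4.08
tool_pos: [0.4855, 0.1282, 0.1613]
orientation: [-0.669, 3.064, 0.005]
wrist_force: [-2.7, 3.5, 4.9]
opening: 0.0502
grip_force: 62.9
```

Run:
```python
from h import *
T,s=tool();print(s["moment"],s["wrist_force"],s["opening"],s["grip_force"],T[:3,3],np.degrees(np.arctan2(T[1,1],T[0,1])))
```

```text
[0.93335363 0.61176135 0.05516893] [-2.69483015  3.53127263  4.85446445] 0.0502254245475207 62.944215377792716 [0.48551618 0.12820687 0.16128927] 114.63346073762227
```

>>> {"name": "move_arm", "arguments": {
  "commands": [0, 0, -0.015, 0, 0, 0, 0, 0, 0, -0.015, 0, 0, 0.15, 0, 0, 0, -0.015, 0, 0, 0.3, 0, 0, 0, -0.015, 0, 0, 0.45, 0, 0, 0, -0.015, 0, 0, 0.6, 0, 0, 0, -0.015, 0, 0, 0.6, 0, 0, 0, -0.015, 0, 0, 0.6, 0]
}}

```text
time: 4.67
tool_pos: [0.4854, 0.1283, 0.1614]
orientation: [-0.203, 3.132, 0.007]
wrist_force: [0.5, 5.2, 0.8]
opening: 0.0501
grip_force: 64.6
```

```bash
cat > st.py <<'E'
from h import *
T,s=tool();print("t",round(s["time"],2),"mom",s["moment"].round(2),"F",s["wrist_force"].round(1),"op",s["opening"].round(4),"gf",s["grip_force"].__round__(0),T[:3,3].round(4),"yang",np.degrees(np.arctan2(T[1,1],T[0,1])).round(1),"q",s["joint_pos"].round(2))
E
python3 st.py
```

```text
Traceback (most recent call last):
  File "st.py", line 2, in <module>
    T,s=tool();print("t",round(s["time"],2),"mom",s["moment"].round(2),"F",s["wrist_force"].round(1),"op",s["opening"].round(4),"gf",s["grip_force"].__round__(0),T[:3,3].round(4),"yang",np.degrees(np.arctan2(T[1,1],T[0,1])).round(1),"q",s["joint_pos"].round(2))
                                                                                                          ^^^^^^^^^^^^^^^^^^
AttributeError: 'float' object has no attribute 'round'
```

```bash
sed -i 's/s\["opening"\].round(4)/round(s["opening"],4)/; s/s\["grip_force"\].__round__(0)/round(s["grip_force"])/' st.py; python3 st.py
```

```text
t 4.67 mom [ 1.14 -0.14 -0.  ] F [0.5 5.2 0.8] op 0.0501 gf 65 [0.4854 0.1283 0.1614] yang 97.4 q [ 0.12 -0.02 -0.11  1.48  0.   -0.01]
```

>>> {"name": "move_arm", "arguments": {
  "commands": [0, 0.01, 0, 0, 0, 0.15, 0, 0, 0.01, 0, 0, 0, 0.3, 0, 0, 0.01, 0, 0, 0, 0.45, 0, 0, 0.01, 0, 0, 0, 0.6, 0, 0, 0.01, 0, 0, 0, 0.6, 0, 0, 0.01, 0, 0, 0, 0.6, 0]
}}

```text
time: 5.17
tool_pos: [0.4854, 0.1285, 0.1613]
orientation: [0.265, 3.128, 0.003]
wrist_force: [1.7, 3.4, 0.9]
opening: 0.0502
grip_force: 64.7
```

```bash
python3 st.py
```

```text
t 5.17 mom [ 0.83 -0.3   0.01] F [1.7 3.4 0.9] op 0.0502 gf 65 [0.4854 0.1285 0.1613] yang 80.3 q [ 0.12 -0.02 -0.11  1.48  0.    0.29]
```

>>> {"name": "move_arm", "arguments": {
  "commands": [0, 0, 0, 0, 0, 0.15, 0, 0, 0, 0, 0, 0, 0.3, 0, 0, 0, 0, 0, 0, 0.3, 0, 0, 0, 0, 0, 0, 0.3, 0]
}}

```text
time: 5.5
tool_pos: [0.4854, 0.1286, 0.1613]
orientation: [0.497, 3.099, 0.004]
wrist_force: [2.5, 4.1, 2.9]
opening: 0.0502
grip_force: 64.8
```

```bash
python3 st.py
```

```text
t 5.5 mom [ 1.11 -0.44 -0.21] F [2.5 4.1 2.9] op 0.0502 gf 65 [0.4854 0.1286 0.1613] yang 71.8 q [ 0.12 -0.02 -0.11  1.48  0.    0.44]
```

>>> {"name": "move_arm", "arguments": {
  "commands": [0, 0, 0, 0, 0, 0.15, 0, 0, 0, 0, 0, 0, 0.3, 0, 0, 0, 0, 0, 0, 0.4, 0, 0, 0, 0, 0, 0, 0.4, 0]
}}

```text
time: 5.83
tool_pos: [0.4855, 0.1287, 0.1614]
orientation: [0.806, 3.034, 0.004]
wrist_force: [3.1, 5.9, 2.5]
opening: 0.0501
grip_force: 64.8
```

```bash
python3 st.py
```

```text
t 5.83 mom [ 1.11 -0.54 -0.19] F [3.1 5.9 2.5] op 0.0501 gf 65 [0.4855 0.1287 0.1614] yang 60.2 q [ 0.12 -0.02 -0.11  1.48  0.    0.64]
```

>>> {"name": "move_arm", "arguments": {
  "commands": [0, 0, 0, 0, 0, 0.15, 0, 0, 0, 0, 0, 0, 0.3, 0, 0, 0, 0, 0, 0, 0.4, 0, 0, 0, 0, 0, 0, 0.4, 0]
}}

```text
time: 6.17
tool_pos: [0.4838, 0.1303, 0.1614]
orientation: [-1.098, -2.941, -0.008]
wrist_force: [-1.7, 7.9, 4.1]
opening: 0.0499
grip_force: 68.4
```

```bash
python3 st.py
```

```text
t 6.17 mom [1.76 0.34 0.71] F [-1.7  7.9  4.1] op 0.0499 gf 68 [0.4838 0.1303 0.1614] yang 49.1 q [ 0.13 -0.02 -0.11  1.48  0.01  0.84]
```

>>> {"name": "move_arm", "arguments": {
  "commands": [0, 0, 0, 0, 0, 0.15, 0, 0, 0, 0, 0, 0, 0.3, 0, 0, 0, 0, 0, 0, 0.4, 0, 0, 0, 0, 0, 0, 0.4, 0]
}}

```text
time: 6.5
tool_pos: [0.4824, 0.133, 0.1613]
orientation: [-1.378, -2.815, -0.014]
wrist_force: [-5.1, 15.0, 5.7]
opening: 0.0502
grip_force: 63.6
```

```bash
python3 st.py
```

```text
t 6.5 mom [2.97 0.82 1.28] F [-5.1 15.   5.7] op 0.0502 gf 64 [0.4824 0.133  0.1613] yang 37.8 q [ 0.13 -0.02 -0.11  1.48  0.01  1.04]
```

The moment has risen to 1.3 N m and the fingers are slipping, so the ring is at its stop. I'll open, lift and look.

>>> {"name": "move_arm", "arguments": {
  "commands": [0, 0, 0, 0, 0, 0, 1, 0, 0, 0, 0, 0, 0, 1, 0, 0, 0, 0, 0, 0, 1, 0, 0, 0, 0, 0, 0, 1, 0, 0, -0.3, 0, 0, 0, 1, 0, 0, -0.6, 0, 0, 0, 1, 0, 0, -0.6, 0, 0, 0, 1, 0, 0, -0.6, 0, 0, 0, 1]
}}

```text
time: 7.17
tool_pos: [0.4865, 0.1272, 0.2546]
orientation: [1.393, 2.808, 0.006]
wrist_force: [-0.5, -0.3, -0.2]
opening: 0.0854
grip_force: 0.0
```

```bash
python3 st.py
python3 - <<'E'
from h import *
c=shot("wrist","wrist2"); p=proj(c,(.4853,.1265,.19)); print(p)
x,y=(p-75).astype(int).clip(0); cv2.imwrite("pics/ring2.png",cv2.resize(c["pixels"][y:y+150,x:x+150,::-1],None,fx=4,fy=4,interpolation=cv2.INTER_CUBIC)); print(x,y)
E
```

```text
t 7.17 mom [-0.02  0.04  0.02] F [-0.5 -0.3 -0.2] op 0.0854 gf 0 [0.4865 0.1272 0.2546] yang 37.2 q [ 0.12 -0.01  0.09  1.66 -0.    1.04]
[313.78486157 256.52296954]
238 181
```

View pics/ring2.png

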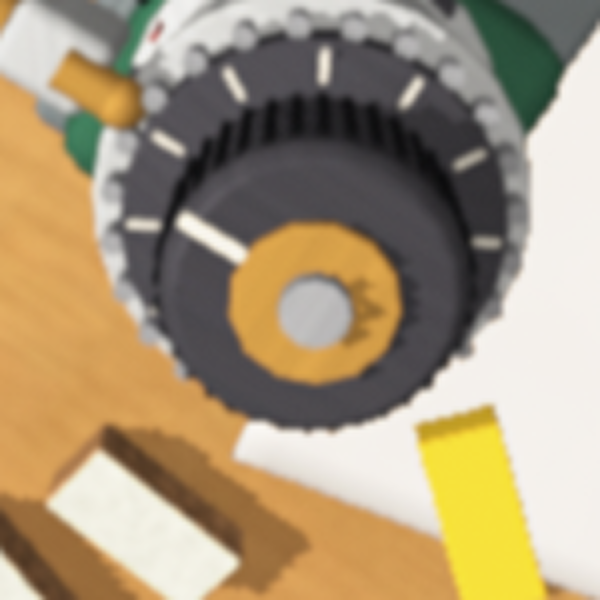

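The ring's line now runs from (300,246) to (283,236), up and left of the ring centre. I'll measure its angle with a sampled annulus.

```bash
cat >> h.py <<'E'
def linang(c,ctr=(.4853,.1268),z=.19):
    th=np.radians(np.arange(0,360,.5)); v=np.zeros(len(th))
    for r in np.arange(.0165,.0235,.001):
        uv=np.array([proj(c,(ctr[0]+r*np.cos(t),ctr[1]+r*np.sin(t),z)) for t in th],np.float32)
        v+=cv2.remap(c["pixels"].min(2),uv[:,0].copy(),uv[:,1].copy(),cv2.INTER_LINEAR).ravel()/7
    i=np.argmax(v); k=np.arange(i-20,i+21)%len(th); w=(v[k]-v.min()-40).clip(0)
    return v[i],np.degrees(np.angle((w*np.exp(1j*th[k])).sum()))
E
python3 - <<'E'
from h import *
for n in("wrist0","wrist1","wrist2"):
    c=load(n);print(n,linang(c))
c=load("wrist2"); A,B=[plane(c,(238+x/4,181+y/4),.19) for x,y in((247,258),(180,220))]; print(np.degrees(np.arctan2(*(B-A)[1::-1])), plane(c,(238+315/4,181+302/4),.19))
T,s=tool(); print((T[:3,:3].T@(np.array([.4855,.1275,.161])-T[:3,3])/.15).round(3))
E
```

```text
wrist0 (np.float64(197.99999999999997), np.float64(-118.43024629582376))
wrist1 (np.float64(232.28571428571428), np.float64(-115.5511750193626))
wrist2 (np.float64(234.71428571428572), np.float64(-179.27739574676588))
-174.25243911055296 [0.4868334  0.12768011 0.19      ]
[ 0.004 -0.002  0.609]
```

The line now points to mill -x, as it should at the stop, and it has moved 60° from the start, which is 4 clicks. I'll grip again and turn 75° counter-clockwise.

>>> {"name": "move_arm", "arguments": {
  "commands": [0.005, 0, 0.25, 0, 0, 0, 1, 0.005, 0, 0.5, 0, 0, 0, 1, 0.005, 0, 0.602, 0, 0, 0, 1, 0.005, 0, 0.602, 0, 0, 0, 1, 0.005, 0, 0.602, 0, 0, 0, 0, 0.005, 0, 0.602, 0, 0, 0, 0, 0.005, 0, 0.602, 0, 0, 0, 0, 0.005, 0, 0.602, 0, 0, 0, 0, 0.005, 0, 0.602, 0, 0, 0, 0, 0.005, 0, 0.602, 0, 0, 0, 0, 0.005, 0, 0.602, 0, 0, 0, 0]
}}

```text
time: 8.13
tool_pos: [0.4857, 0.1288, 0.1625]
orientation: [1.394, 2.811, 0.005]
wrist_force: [0.9, 1.1, 6.4]
opening: 0.0496
grip_force: 64.5
```

>>> {"name": "move_arm", "arguments": {
  "commands": [0, 0, 0, 0, 0, -0.15, 0, 0, 0, 0, 0, 0, -0.3, 0, 0, 0, 0, 0, 0, -0.45, 0, 0, 0, 0, 0, 0, -0.6, 0, 0, 0, 0, 0, 0, -0.75, 0, 0, 0, 0, 0, 0, -0.9, 0, 0, 0, 0, 0, 0, -0.9, 0]
}}

```text
time: 8.72
tool_pos: [0.4856, 0.1287, 0.1625]
orientation: [0.727, 3.051, 0.003]
wrist_force: [0.8, 0.4, 6.5]
opening: 0.0501
grip_force: 64.7
```

```bash
python3 st.py
```

```text
t 8.72 mom [ 0.18 -0.19  0.11] F [0.8 0.4 6.5] op 0.0501 gf 65 [0.4856 0.1287 0.1625] yang 63.2 q [ 0.13 -0.02 -0.11  1.48  0.    0.59]
```

>>> {"name": "move_arm", "arguments": {
  "commands": [0, 0, 0, 0, 0, -0.15, 0, 0, 0, 0, 0, 0, -0.3, 0, 0, 0, 0, 0, 0, -0.45, 0, 0, 0, 0, 0, 0, -0.6, 0, 0, 0, 0, 0, 0, -0.75, 0, 0, 0, 0, 0, 0, -0.9, 0, 0, 0, 0, 0, 0, -0.9, 0]
}}

```text
time: 9.3
tool_pos: [0.4855, 0.1285, 0.1625]
orientation: [0.029, 3.136, 0.001]
wrist_force: [0.0, -0.1, 7.3]
opening: 0.0499
grip_force: 64.7
```

>>> {"name": "move_arm", "arguments": {
  "commands": [0, 0, 0, 0, 0, -0.15, 0, 0, 0, 0, 0, 0, -0.3, 0, 0, 0, 0, 0, 0, -0.45, 0, 0, 0, 0, 0, 0, -0.6, 0, 0, 0, 0, 0, 0, -0.75, 0, 0, 0, 0, 0, 0, -0.82, 0, 0, 0, 0, 0, 0, -0.82, 0, 0, 0, 0, 0, 0, -0.82, 0]
}}

```text
time: 9.97
tool_pos: [0.4855, 0.1284, 0.1625]
orientation: [-0.606, 3.078, -0.001]
wrist_force: [0.7, -1.5, 6.7]
opening: 0.0503
grip_force: 64.7
```

```bash
python3 st.py
```

```text
t 9.97 mom [0.26 0.02 0.07] F [ 0.7 -1.5  6.7] op 0.0503 gf 65 [0.4855 0.1284 0.1625] yang 112.3 q [ 0.12 -0.02 -0.11  1.48 -0.   -0.26]
```

>>> {"name": "move_arm", "arguments": {
  "commands": [0, 0, 0, 0, 0, 0, 1, 0, 0, 0, 0, 0, 0, 1, 0, 0, 0, 0, 0, 0, 1, 0, 0, 0, 0, 0, 0, 1, 0, 0, -0.3, 0, 0, 0, 1, 0, 0, -0.6, 0, 0, 0, 1, 0, 0, -0.6, 0, 0, 0, 1, 0, 0, -0.6, 0, 0, 0, 1]
}}

```text
time: 10.63
tool_pos: [0.4857, 0.1286, 0.254]
orientation: [-0.606, 3.075, -0.001]
wrist_force: [-0.6, -0.3, -0.7]
opening: 0.0855
grip_force: 0.0
```

```bash
python3 st.py
python3 - <<'E'
from h import *
c=shot("wrist","wrist3")
for n in("wrist0","wrist1","wrist2","wrist3"): print(n,linang(load(n),(.4855,.1286)),linang(load(n),(.4855,.1272)))
E
```

```text
t 10.63 mom [-0.02  0.02 -0.04] F [-0.6 -0.3 -0.7] op 0.0855 gf 0 [0.4857 0.1286 0.254 ] yang 112.3 q [ 0.13 -0.01  0.08  1.66 -0.   -0.26]
wrist0 (np.float64(197.7142857142857), np.float64(-116.53455545510994)) (np.float64(197.71428571428567), np.float64(-118.34947302529011))
wrist1 (np.float64(228.5714285714286), np.float64(-113.75283641152743)) (np.float64(231.71428571428572), np.float64(-115.5694065258949))
wrist2 (np.float64(235.1428571428571), np.float64(-174.00951005409826)) (np.float64(235.00000000000003), np.float64(-178.1381852599831))
wrist3 (np.float64(227.57142857142856), np.float64(-98.60547465044989)) (np.float64(228.57142857142858), np.float64(-99.42983111478857))
```

The ring has turned 75.4° from the stop, which is five clicks. Next is the cap: move over the bar with the fingers set across it (yang about 15°).

>>> {"name": "move_arm", "arguments": {
  "commands": [-0.264, 0.796, 0, 0, 0, 0.9, 1, -0.264, 0.796, 0, 0, 0, 0.9, 1, -0.264, 0.796, 0, 0, 0, 0.9, 1, -0.264, 0.796, 0, 0, 0, 0.9, 1, -0.264, 0.796, 0, 0, 0, 0.9, 1, -0.264, 0.796, 0, 0, 0, 0.9, 1]
}}

```text
time: 11.18
tool_pos: [0.4742, 0.2542, 0.2479]
orientation: [-0.089, -3.137, 0.003]
wrist_force: [-0.2, -0.2, -0.1]
opening: 0.0855
grip_force: 0.0
```

>>> {"name": "move_arm", "arguments": {
  "commands": [0, 0, 0, 0, 0, 1, 1, 0, 0, 0, 0, 0, 1, 1, 0, 0, 0, 0, 0, 1, 1, 0, 0, 0, 0, 0, 1, 1, 0, 0, 0, 0, 0, 1, 1]
}}

```text
time: 11.6
tool_pos: [0.4751, 0.2523, 0.2491]
orientation: [-0.873, -3.017, 0.002]
wrist_force: [0.8, -0.1, 0.7]
opening: 0.0855
grip_force: 0.0
```

>>> {"name": "move_arm", "arguments": {
  "commands": [0, 0, 0, 0, 0, 1, 1, 0, 0, 0, 0, 0, 1, 1, 0, 0, 0, 0, 0, 1, 1, 0, 0, 0, 0, 0, 1, 1, 0, 0, 0, 0, 0, 1, 1]
}}

```text
time: 12.02
tool_pos: [0.4752, 0.2528, 0.2494]
orientation: [-1.588, -2.71, 0.002]
wrist_force: [-0.8, 0.5, -0.8]
opening: 0.0854
grip_force: 0.0
```

>>> {"name": "move_arm", "arguments": {
  "commands": [0, 0, 0, 0, 0, 0.5, 1, 0, 0, 0, 0, 0, 0.5, 1, 0, 0, 0, 0, 0, 0.5, 1, 0, 0, 0, 0, 0, 0.5, 1]
}}

```text
time: 12.35
tool_pos: [0.4751, 0.2533, 0.2496]
orientation: [-1.907, -2.497, 0.001]
wrist_force: [-0.9, 1.0, 0.1]
opening: 0.0854
grip_force: 0.0
```

```bash
cat > go.py <<'E'
import sys
from h import *
T,s=tool(); g=np.array([float(v) for v in sys.argv[1:4]]); print("units",(T[:3,:3].T@(g-T[:3,3])/.15).round(3))
if len(sys.argv)>4:
    d=(float(sys.argv[4])-np.degrees(np.arctan2(T[1,1],T[0,1]))+90)%180-90; print("turn z units",(-np.radians(d)/.5).round(3))
E
python3 st.py; python3 go.py .477 .2542 .170 15
```

```text
t 12.35 mom [ 0.01  0.01 -0.02] F [-0.9  1.   0.1] op 0.0854 gf 0 [0.4751 0.2533 0.2496] yang 15.3 q [ 0.37  0.09  0.18  1.66 -0.    1.67]
units [0.003 0.014 0.531]
turn z units 0.009
```

>>> {"name": "move_arm", "arguments": {
  "commands": [0.003, 0.014, 0.2, 0, 0, 0, 1, 0.003, 0.014, 0.4, 0, 0, 0, 1, 0.003, 0.014, 0.531, 0, 0, 0, 1, 0.003, 0.014, 0.531, 0, 0, 0, 1, 0.003, 0.014, 0.531, 0, 0, 0, 0, 0.003, 0.014, 0.531, 0, 0, 0, 0, 0.003, 0.014, 0.531, 0, 0, 0, 0, 0.003, 0.014, 0.531, 0, 0, 0, 0, 0.003, 0.014, 0.531, 0, 0, 0, 0, 0.003, 0.014, 0.531, 0, 0, 0, 0, 0.003, 0.014, 0.531, 0, 0, 0, 0, 0.003, 0.014, 0.531, 0, 0, 0, 0]
}}

```text
time: 13.35
tool_pos: [0.477, 0.2551, 0.1717]
orientation: [1.914, 2.491, 0.002]
wrist_force: [-3.0, -0.7, 5.8]
opening: 0.0143
grip_force: 59.7
```

```bash
python3 st.py
```

```text
t 13.35 mom [-0.1   0.64 -0.06] F [-3.  -0.7  5.8] op 0.0143 gf 60 [0.477  0.2551 0.1717] yang 14.9 q [0.37 0.08 0.02 1.5  0.   1.68]
```

Gripped on the bar (14 mm). Untwisting 1.40 rad counter-clockwise.

>>> {"name": "move_arm", "arguments": {
  "commands": [0, 0, 0, 0, 0, -0.15, 0, 0, 0, 0, 0, 0, -0.35, 0, 0, 0, 0, 0, 0, -0.55, 0, 0, 0, 0, 0, 0, -0.75, 0, 0, 0, 0, 0, 0, -0.95, 0, 0, 0, 0, 0, 0, -0.95, 0]
}}

```text
time: 13.85
tool_pos: [0.4766, 0.255, 0.1717]
orientation: [-1.269, -2.874, -0.001]
wrist_force: [-3.2, -0.6, 5.6]
opening: 0.0142
grip_force: 59.8
```

>>> {"name": "move_arm", "arguments": {
  "commands": [0, 0, 0, 0, 0, -0.15, 0, 0, 0, 0, 0, 0, -0.35, 0, 0, 0, 0, 0, 0, -0.55, 0, 0, 0, 0, 0, 0, -0.75, 0, 0, 0, 0, 0, 0, -0.95, 0, 0, 0, 0, 0, 0, -0.95, 0]
}}

```text
time: 14.35
tool_pos: [0.4763, 0.2546, 0.1717]
orientation: [-0.558, -3.091, 0.001]
wrist_force: [-4.6, -1.6, 6.9]
opening: 0.014
grip_force: 59.9
```

```bash
python3 st.py
```

```text
t 14.35 mom [-0.33  0.9   0.05] F [-4.6 -1.6  6.9] op 0.014 gf 60 [0.4763 0.2546 0.1717] yang 69.5 q [ 0.37  0.08  0.02  1.51 -0.    0.72]
```

>>> {"name": "move_arm", "arguments": {
  "commands": [0, 0, 0, 0, 0, -0.15, 0, 0, 0, 0, 0, 0, -0.35, 0, 0, 0, 0, 0, 0, -0.55, 0, 0, 0, 0, 0, 0, -0.75, 0, 0, 0, 0, 0, 0, -0.88, 0, 0, 0, 0, 0, 0, -0.88, 0, 0, 0, 0, 0, 0, -0.88, 0]
}}

```text
time: 14.93
tool_pos: [0.4763, 0.254, 0.1717]
orientation: [0.122, -3.139, 0.002]
wrist_force: [-4.7, -2.4, 7.6]
opening: 0.0139
grip_force: 59.9
```

```bash
python3 st.py
```

```text
t 14.93 mom [-0.6   0.98 -0.53] F [-4.7 -2.4  7.6] op 0.0139 gf 60 [0.4763 0.254  0.1717] yang 94.4 q [ 0.37  0.08  0.02  1.51 -0.    0.29]
```

At the loose stop (yang 94.4). I'll work out the arc for tipping, with the tool tilting half as fast as the cap.

```bash
cat > arc.py <<'E'
from h import *
import sys
# th0 th1 n phi-fraction: rows in tool units relative to current tilt phi0
th0,th1,n,ph0,ph1=[float(v) for v in sys.argv[1:6]]
G=lambda t:np.array([-66*np.cos(t)+38.7*np.sin(t),66*np.sin(t)+38.7*np.cos(t)])
P=lambda t,p:G(t)+19*np.array([-np.sin(p),-np.cos(p)])
ax=np.array([-np.cos(ph0),np.sin(ph0)]); az=np.array([-np.sin(ph0),-np.cos(ph0)])
for k in range(1,int(n)+1):
    t=th0+(th1-th0)*k/n; p=ph0+(ph1-ph0)*k/n; d=P(t,p)-P(th0,ph0)
    print(round(t,2),round(d@ax/150,3),round(d@az/150,3),round((p-ph0)/.5,3))
E
python3 arc.py 0 .9 9 0 .45; echo; python3 arc.py .9 1.65 8 .45 .45
```

```text
0.1 -0.022 -0.043 0.1
0.2 -0.047 -0.083 0.2
0.3 -0.077 -0.12 0.3
0.4 -0.11 -0.154 0.4
0.5 -0.146 -0.183 0.5
0.6 -0.185 -0.209 0.6
0.7 -0.226 -0.23 0.7
0.8 -0.269 -0.247 0.8
0.9 -0.313 -0.26 0.9

0.99 -0.041 -0.025 0.0
1.09 -0.084 -0.046 0.0
1.18 -0.129 -0.062 0.0
1.27 -0.175 -0.075 0.0
1.37 -0.222 -0.083 0.0
1.46 -0.27 -0.086 0.0
1.56 -0.318 -0.085 0.0
1.65 -0.365 -0.08 0.0
```

>>> {"name": "move_arm", "arguments": {
  "commands": [-0.022, 0, -0.043, 0, 0.1, 0, 0, -0.047, 0, -0.083, 0, 0.2, 0, 0, -0.077, 0, -0.12, 0, 0.3, 0, 0, -0.11, 0, -0.154, 0, 0.4, 0, 0, -0.11, 0, -0.154, 0, 0.4, 0, 0]
}}

```text
time: 15.35
tool_pos: [0.4885, 0.2549, 0.1911]
orientation: [0.113, -2.92, 0.016]
wrist_force: [-11.8, -2.8, 4.1]
opening: 0.0139
grip_force: 59.8
```

```bash
python3 st.py; python3 arc.py .4 .9 6 .2 .45
```

```text
t 15.35 mom [-0.53  2.54 -0.15] F [-11.8  -2.8   4.1] op 0.0139 gf 60 [0.4885 0.2549 0.1911] yang 94.5 q [0.33 0.35 0.34 1.78 0.05 0.25]
0.48 -0.024 -0.031 0.083
0.57 -0.051 -0.059 0.167
0.65 -0.08 -0.084 0.25
0.73 -0.111 -0.107 0.333
0.82 -0.144 -0.127 0.417
0.9 -0.178 -0.144 0.5
```

>>> {"name": "move_arm", "arguments": {
  "commands": [-0.024, 0, -0.031, 0, 0.083, 0, 0, -0.051, 0, -0.059, 0, 0.167, 0, 0, -0.08, 0, -0.084, 0, 0.25, 0, 0, -0.111, 0, -0.107, 0, 0.333, 0, 0, -0.144, 0, -0.127, 0, 0.417, 0, 0, -0.178, 0, -0.144, 0, 0.5, 0, 0, -0.178, 0, -0.144, 0, 0.5, 0, 0, -0.178, 0, -0.144, 0, 0.5, 0, 0]
}}

```text
time: 16.02
tool_pos: [0.5213, 0.2573, 0.2092]
orientation: [0.105, -2.679, 0.029]
wrist_force: [-8.1, -3.8, 3.3]
opening: 0.0139
grip_force: 59.2
```

```bash
python3 st.py; python3 -c "
from h import *
c=shot('side','side1'); cv2.imwrite('pics/side1c.png',cv2.resize(c['pixels'][110:310,190:390,::-1],None,fx=3,fy=3))"
```

```text
t 16.02 mom [-0.59  1.8   0.07] F [-8.1 -3.8  3.3] op 0.0139 gf 59 [0.5213 0.2573 0.2092] yang 94.5 q [0.29 0.74 0.87 2.15 0.09 0.19]
```

View pics/side1c.png

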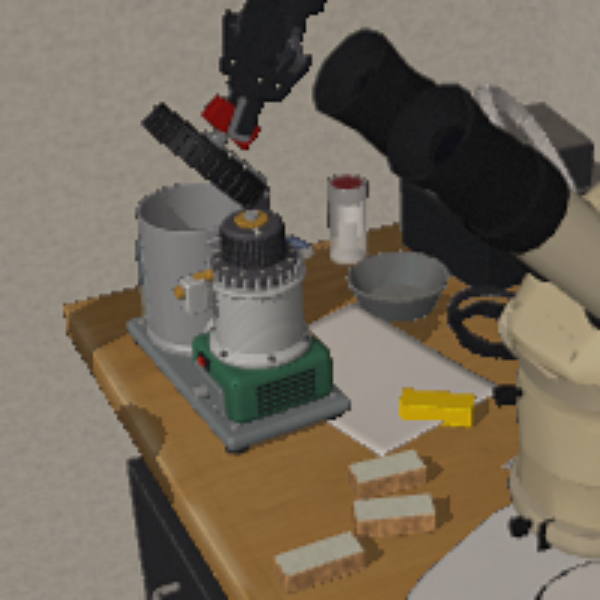

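The picture shows the cap tipped about 0.8 rad with the bar still in the fingers, and the bench otherwise undisturbed. I'll go on to about 1.55.

```bash
python3 arc.py .9 1.55 8 .45 .33
```

```text
0.98 -0.037 -0.022 -0.03
1.06 -0.076 -0.04 -0.06
1.14 -0.116 -0.056 -0.09
1.23 -0.158 -0.069 -0.12
1.31 -0.2 -0.078 -0.15
1.39 -0.243 -0.084 -0.18
1.47 -0.286 -0.087 -0.21
1.55 -0.329 -0.086 -0.24
```

>>> {"name": "move_arm", "arguments": {
  "commands": [-0.037, 0, -0.022, 0, -0.03, 0, 0, -0.076, 0, -0.04, 0, -0.06, 0, 0, -0.116, 0, -0.056, 0, -0.09, 0, 0, -0.158, 0, -0.069, 0, -0.12, 0, 0, -0.2, 0, -0.078, 0, -0.15, 0, 0, -0.2, 0, -0.078, 0, -0.15, 0, 0]
}}

```text
time: 16.57
tool_pos: [0.5524, 0.2596, 0.2072]
orientation: [0.109, -2.755, 0.026]
wrist_force: [-8.0, -4.6, 2.5]
opening: 0.0136
grip_force: 58.6
```

```bash
python3 st.py; python3 arc.py 1.31 1.6 4 .375 .33
```

```text
t 16.57 mom [-0.72  2.02  0.1 ] F [-8.  -4.6  2.5] op 0.0136 gf 59 [0.5524 0.2596 0.2072] yang 94.5 q [0.29 0.76 0.91 2.1  0.08 0.2 ]
1.38 -0.038 -0.003 -0.022
1.46 -0.077 -0.002 -0.045
1.53 -0.115 0.0 -0.068
1.6 -0.153 0.006 -0.09
```

>>> {"name": "move_arm", "arguments": {
  "commands": [-0.038, 0, -0.003, 0, 0, 0, 0, -0.077, 0, -0.002, 0, 0, 0, 0, -0.115, 0, 0, 0, 0, 0, 0, -0.153, 0, 0.006, 0, 0, 0, 0, -0.175, 0, 0.012, 0, 0, 0, 0, -0.175, 0, 0.012, 0, 0, 0, 0]
}}

```text
time: 17.07
tool_pos: [0.5774, 0.2613, 0.1967]
orientation: [0.108, -2.759, 0.025]
wrist_force: [-6.9, -4.4, 4.2]
opening: 0.0136
grip_force: 58.3
```

```bash
python3 st.py; python3 -c "
from h import *
c=shot('side','side2'); cv2.imwrite('pics/side2c.png',cv2.resize(c['pixels'][110:310,190:390,::-1],None,fx=3,fy=3))"
```

```text
t 17.07 mom [-0.77  1.56  0.14] F [-6.9 -4.4  4.2] op 0.0136 gf 58 [0.5774 0.2613 0.1967] yang 94.5 q [0.28 0.86 1.05 2.13 0.07 0.19]
```

View pics/side2c.png

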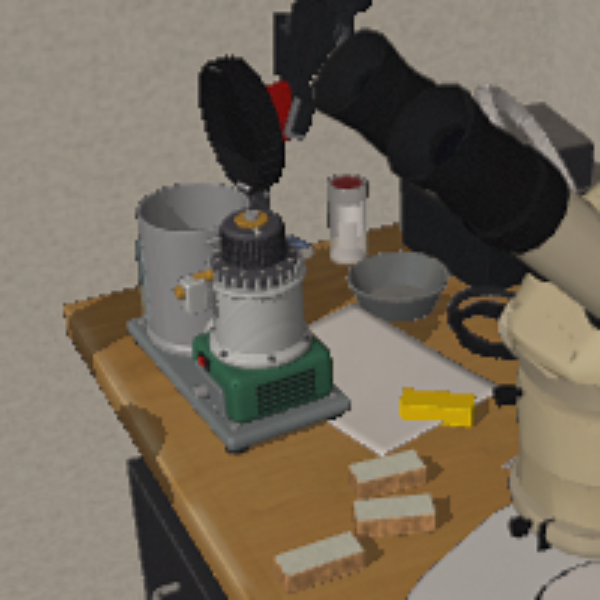

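>>> {"name": "move_arm", "arguments": {
  "commands": [-0.03, 0, 0.01, 0, 0.07, 0, 0, -0.06, 0, 0.02, 0, 0.15, 0, 0, -0.09, 0, 0.035, 0, 0.15, 0, 0, -0.09, 0, 0.035, 0, 0.15, 0, 0]
}}

```text
time: 17.45
tool_pos: [0.5926, 0.2621, 0.1821]
orientation: [0.106, -2.703, 0.022]
wrist_force: [7.5, -0.0, -2.7]
opening: 0.0139
grip_force: 61.5
```

```bash
python3 st.py
```

```text
t 17.45 mom [-0.03 -2.58  0.12] F [ 7.5 -0.  -2.7] op 0.0139 gf 62 [0.5926 0.2621 0.1821] yang 94.5 q [0.27 1.08 1.37 2.29 0.08 0.18]
```

Joint 4 is close to its range end, so I'll release and retreat, tilting back upright as I go.

>>> {"name": "move_arm", "arguments": {
  "commands": [0, 0, 0, 0, -0.05, 0, 0.7, 0, 0, 0, 0, -0.05, 0, 0.7, 0, 0, 0, 0, -0.05, 0, 0.7, 0, 0, 0, 0, -0.05, 0, 0.7, 0, 0, -0.25, 0, -0.1, 0, 0.7, 0, 0, -0.5, 0, -0.2, 0, 0.7, 0, 0, -0.75, 0, -0.4, 0, 0.7, 0, 0, -0.9, 0, -0.7, 0, 0.7, 0, 0, -0.9, 0, -0.85, 0, 0.7, 0, 0, -0.9, 0, -0.85, 0, 0.7]
}}

```text
time: 18.28
tool_pos: [0.649, 0.2685, 0.3112]
orientation: [0.124, -3.132, -0.005]
wrist_force: [0.8, 1.1, 0.8]
opening: 0.0596
grip_force: 0.0
```

```bash
python3 st.py; python3 -c "
from h import *
T,s=tool(); print(T.round(3))
c=shot('side','side3'); cv2.imwrite('pics/side3c.png',cv2.resize(c['pixels'][110:310,190:390,::-1],None,fx=3,fy=3))"
```

```text
t 18.28 mom [ 0.09 -0.02  0.03] F [0.8 1.1 0.8] op 0.0596 gf 0 [0.649  0.2685 0.3112] yang 94.5 q [0.29 0.68 1.08 1.97 0.   0.22]
[[-0.997 -0.079 -0.007  0.649]
 [-0.079  0.997  0.003  0.269]
 [ 0.007  0.004 -1.     0.311]
 [ 0.     0.     0.     1.   ]]
```

View pics/side3c.png

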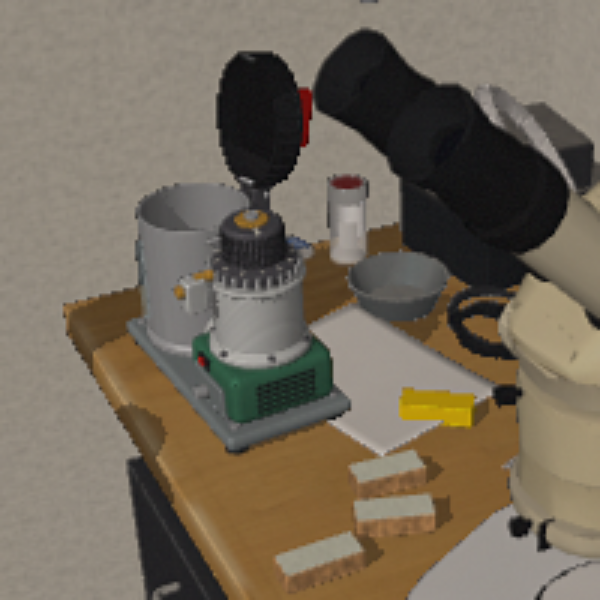

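The side view shows the cap standing open just past upright and the three offcuts in place. I'll locate the microscope eyepieces and plate before reaching beneath them, and view the offcuts again from above.

```bash
python3 - <<'E'
from h import *
sd,sc,w0=load("side0"),load("scene0"),load("wrist0")
for a in((308,132),(300,128),(320,150)):
  for b in((289,233),(283,232),(305,265)):
    X,g=tri(sd,a,sc,b)
    if g<.02: print(a,b,X.round(3),round(g,3))
for p in((250,390),(280,345),(365,305),(450,290)): print("plate",plane(w0,p,.023).round(3))
b=cv2.imread("pics/side3.png"); s=cv2.imread("pics/scene0.png")
cv2.imwrite("pics/eye.png",np.hstack([cv2.resize(b[90:250,270:470],None,fx=2,fy=2),cv2.resize(s[200:300,260:385],None,fx=3.2,fy=3.2)]))
E
python3 go.py .477 .20 .36 94.5
```

```text
(308, 132) (289, 233) [ 0.409 -0.244  0.464] 0.001
(308, 132) (283, 232) [ 0.404 -0.241  0.464] 0.013
(300, 128) (289, 233) [ 0.402 -0.247  0.472] 0.011
(300, 128) (283, 232) [ 0.397 -0.242  0.471] 0.001
(320, 150) (305, 265) [ 0.4   -0.323  0.465] 0.017
plate [ 0.439 -0.239  0.023]
plate [ 0.48  -0.172  0.023]
plate [ 0.58  -0.117  0.023]
plate [ 0.676 -0.097  0.023]
units [ 1.145 -0.361 -0.326]
turn z units 0.004
```

View pics/eye.png

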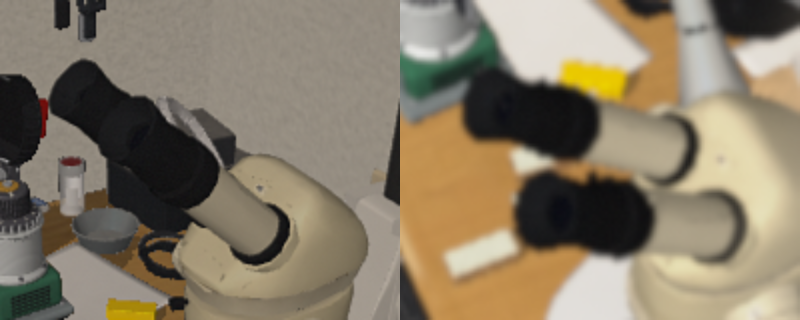

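The left eyepiece tip is at about (0.40, -0.245, 0.467). I'll check where the forearm runs relative to it.

Run:
```python
from h import *
sc,sd=load("scene0"),load("side0")
for n,p in(("wristjoint",(294,80)),("wristlink low",(294,155)),("elbow",(38,157)),("forearm left end",(38,95)),("shoulder",(103,285))):
    o,d=ray(sc,p)
    for y in(-.13,-.07,0.): 
        X=o+d*(y-o[1])/d[1]; print(n,X.round(3),proj(sd,X).round(0))
```

```text
wristjoint [ 0.48  -0.13   0.733] [313. -81.]
wristjoint [ 0.504 -0.07   0.683] [310. -43.]
wristjoint [0.532 0.    0.625] [308.  -8.]
wristlink low [ 0.473 -0.13   0.553] [311.  51.]
wristlink low [ 0.496 -0.07   0.486] [308.  82.]
wristlink low [0.523 0.    0.408] [306. 110.]
elbow [ 0.056 -0.13   0.731] [-30. -75.]
elbow [ 0.041 -0.07   0.68 ] [-23. -26.]
elbow [0.022 0.    0.622] [-16.  18.]
forearm left end [ 0.102 -0.13   0.832] [ -19. -193.]
forearm left end [ 0.091 -0.07   0.791] [ -12. -137.]
forearm left end [ 0.078 -0.     0.744] [ -5. -86.]
shoulder [ 0.02  -0.13   0.355] [ 46. 222.]
shoulder [ 0.001 -0.07   0.27 ] [ 49. 251.]
shoulder [-0.022  0.     0.17 ] [ 53. 278.]
```

>>> {"name": "move_arm", "arguments": {
  "commands": [0, 0, -0.15, 0, 0, 0, 0.7, 0.3, -0.1, -0.326, 0, 0, 0, 0.7, 0.6, -0.2, -0.326, 0, 0, 0, 0.7, 1, -0.361, -0.326, 0, 0, 0, 0.7, 1, -0.361, -0.326, 0, 0, 0, 0.7, 1, -0.361, -0.326, 0, 0, 0, 0.7]
}}

```text
time: 18.83
tool_pos: [0.4958, 0.1998, 0.3599]
orientation: [0.123, -3.112, 0.002]
wrist_force: [0.8, 0.5, 0.8]
opening: 0.0598
grip_force: 0.0
```

>>> {"name": "move_arm", "arguments": {
  "commands": [0, -0.3, 0, 0, 0, 0, 0.7, 0, -0.6, 0, 0, 0, 0, 0.7, 0, -0.9, 0, 0, 0, 0, 0.7, 0, -0.9, 0, 0, 0, 0, 0.7, 0, -0.9, 0, 0, 0, 0, 0.7, 0, -0.9, 0, 0, 0, 0, 0.7, 0, -0.9, 0, 0, 0, 0, 0.7]
}}

```text
time: 19.42
tool_pos: [0.5127, 0.068, 0.3591]
orientation: [0.124, -3.118, -0.001]
wrist_force: [1.3, 0.3, -0.2]
opening: 0.0596
grip_force: 0.0
```

```bash
python3 st.py
cat > off.py <<'E'
from h import *
import sys
c=shot(*( [sys.argv[1],sys.argv[2]] ))
m=mask(c,(15,0,140),(45,75,255),(0,0,640,480))
for A,r,k in rects(m,250):
    P=np.array([plane(c,p,.019)[:2] for p in k[:,0]],np.float32); q=cv2.minAreaRect(P); (x,y),(w,h),a=q
    if not(.04<max(w,h)<.085 and .012<min(w,h)<.035): continue
    if w<h: a+=90
    a=(a+90)%180-90
    print("ctr",round(x,4),round(y,4),"size",round(max(w,h),4),round(min(w,h),4),"yaw",round(a,1),"px",np.round(r[0]))
E
python3 off.py wrist wrist4
```

```text
t 19.42 mom [-0.05 -0.04  0.05] F [ 1.3  0.3 -0.2] op 0.0596 gf 0 [0.5127 0.068  0.3591] yang 94.6 q [ 0.    0.13  0.45  1.91 -0.   -0.08]
ctr 0.5335 -0.0212 size 0.0596 0.0267 yaw -5.3 px [253. 198.]
ctr 0.5139 -0.0728 size 0.0633 0.0268 yaw -19.3 px [216. 182.]
ctr 0.4659 0.1937 size 0.0738 0.0334 yaw 44.8 px [409. 163.]
ctr 0.4376 -0.0965 size 0.0651 0.0261 yaw -0.9 px [198. 124.]
```

```bash
python3 go.py .5335 -.0212 .1 84.7;python3 go.py .5335 -.0212 .005 84.7
```

```text
units [-0.127 -0.609  1.722]
turn z units 0.346
units [-0.141 -0.61   2.355]
turn z units 0.346
```

>>> {"name": "move_arm", "arguments": {
  "commands": [-0.03, -0.3, 0.2, 0, 0, 0.15, 0.5, -0.07, -0.609, 0.4, 0, 0, 0.346, 0.5, -0.13, -0.609, 0.7, 0, 0, 0.346, 0.5, -0.13, -0.609, 1, 0, 0, 0.346, 0.5, -0.13, -0.609, 1, 0, 0, 0.346, 0.5, -0.13, -0.609, 1, 0, 0, 0.346, 0.5]
}}

```text
time: 19.97
tool_pos: [0.5315, -0.0212, 0.1995]
orientation: [-0.144, -3.102, 0.0]
wrist_force: [-0.3, 0.7, -1.7]
opening: 0.0427
grip_force: 0.0
```

>>> {"name": "move_arm", "arguments": {
  "commands": [0, 0, 0.3, 0, 0, 0, 0.5, 0, 0, 0.6, 0, 0, 0, 0.5, 0, 0, 0.8, 0, 0, 0, 0.5, 0, 0, 0.8, 0, 0, 0, 0.5, 0, 0, 0.8, 0, 0, 0, 0.5]
}}

```text
time: 20.38
tool_pos: [0.5312, -0.0212, 0.0867]
orientation: [-0.144, -3.111, 0.002]
wrist_force: [0.9, -0.3, 0.9]
opening: 0.0427
grip_force: 0.0
```

```bash
python3 st.py; python3 off.py wrist wrist5; python3 go.py .5335 -.0212 .005 84.7
```

```text
t 20.38 mom [-0.02 -0.06  0.06] F [ 0.9 -0.3  0.9] op 0.0427 gf 0 [ 0.5312 -0.0212  0.0867] yang 84.7 q [-0.16  0.11 -0.12  1.36 -0.   -0.07]
ctr 0.6909 -0.1396 size 0.0844 0.0271 yaw -40.0 px [189. 455.]
ctr 0.5337 -0.0212 size 0.0583 0.0261 yaw -5.3 px [317. 260.]
ctr 0.5139 -0.0728 size 0.0628 0.026 yaw -19.1 px [235. 238.]
ctr 0.4373 -0.096 size 0.0647 0.026 yaw -0.1 px [174. 117.]
units [-0.006  0.006  0.566]
turn z units -0.0
```

>>> {"name": "move_arm", "arguments": {
  "commands": [-0.006, 0.006, 0.2, 0, 0, 0, 0.5, -0.006, 0.006, 0.4, 0, 0, 0, 0.5, -0.006, 0.006, 0.566, 0, 0, 0, 0.5, -0.006, 0.006, 0.566, 0, 0, 0, 0.5, -0.006, 0.006, 0.566, 0, 0, 0, 0, -0.006, 0.006, 0.566, 0, 0, 0, 0, -0.006, 0.006, 0.566, 0, 0, 0, 0, -0.006, 0.006, 0.566, 0, 0, 0, 0, -0.006, 0.006, 0.566, 0, 0, 0, 0, -0.006, 0.006, 0.5, 0, 0, 0, 0, -0.006, 0.006, 0.3, 0, 0, 0, 0, -0.006, 0.006, 0, 0, 0, 0, 0]
}}

```text
time: 21.43
tool_pos: [0.5303, -0.0214, 0.0819]
orientation: [-0.147, -3.108, 0.002]
wrist_force: [0.5, 0.2, -0.1]
opening: 0.0255
grip_force: 61.4
```

>>> {"name": "move_arm", "arguments": {
  "commands": [0, 0, -0.3, 0, 0, 0, 0, 0, 0, -0.6, 0, 0, 0, 0, 0, 0, -1, 0, 0, 0, 0, 0, 0, -1, 0, 0, 0, 0, 0, 0, -1, 0, 0, 0, 0]
}}

```text
time: 21.85
tool_pos: [0.5406, -0.0223, 0.2437]
orientation: [-0.148, -3.131, 0.006]
wrist_force: [0.8, -0.5, 0.5]
opening: 0.0252
grip_force: 61.4
```

```bash
python3 st.py; python3 go.py .477 .254 .30 90; python3 -c "
from h import *
T,s=tool();print(T.round(4))"
```

```text
t 21.85 mom [ 0.01 -0.01  0.01] F [ 0.8 -0.5  0.5] op 0.0252 gf 61 [ 0.5406 -0.0223  0.2437] yang 84.6 q [-0.16  0.1   0.18  1.66 -0.   -0.07]
units [ 0.598  1.793 -0.379]
turn z units -0.188
[[-0.9955  0.0941 -0.007   0.5406]
 [ 0.0941  0.9956 -0.0035 -0.0223]
 [ 0.0066 -0.0042 -1.      0.2437]
 [ 0.      0.      0.      1.    ]]
```

Held. Carrying it over the hopper.

>>> {"name": "move_arm", "arguments": {
  "commands": [0, 0, -0.2, 0, 0, 0, 0, 0.1, 0.25, -0.379, 0, 0, 0, 0, 0.2, 0.5, -0.379, 0, 0, 0, 0, 0.3, 0.75, -0.379, 0, 0, 0, 0, 0.4, 1, -0.379, 0, 0, -0.188, 0, 0.4, 1, -0.379, 0, 0, -0.188, 0, 0.4, 1, -0.379, 0, 0, -0.188, 0]
}}

```text
time: 22.43
tool_pos: [0.4917, 0.1354, 0.2923]
orientation: [0.007, -3.12, 0.002]
wrist_force: [-0.4, -0.2, -0.5]
opening: 0.0251
grip_force: 61.4
```

>>> {"name": "move_arm", "arguments": {
  "commands": [0.07, 0.25, 0, 0, 0, 0, 0, 0.13, 0.5, 0, 0, 0, 0, 0, 0.13, 0.75, 0, 0, 0, 0, 0, 0.13, 0.8, 0, 0, 0, 0, 0, 0.13, 0.8, 0, 0, 0, 0, 0, 0.13, 0.8, 0, 0, 0, 0, 0]
}}

```text
time: 22.93
tool_pos: [0.4736, 0.2521, 0.2917]
orientation: [-0.001, -3.119, 0.004]
wrist_force: [-0.5, 0.4, -0.8]
opening: 0.0255
grip_force: 61.4
```

```bash
python3 st.py; python3 go.py .477 .254 .30 90; python3 go.py .475 .254 .135 90
```

```text
t 22.93 mom [-0.02 -0.04  0.  ] F [-0.5  0.4 -0.8] op 0.0255 gf 61 [0.4736 0.2521 0.2917] yang 90.0 q [0.36 0.13 0.31 1.77 0.01 0.36]
units [-0.021  0.012 -0.056]
turn z units -0.002
units [-0.033  0.015  1.044]
turn z units -0.002
```

>>> {"name": "move_arm", "arguments": {
  "commands": [-0.01, 0.015, 0.25, 0, 0, 0, 0, -0.02, 0.015, 0.5, 0, 0, 0, 0, -0.033, 0.015, 0.75, 0, 0, 0, 0, -0.033, 0.015, 1, 0, 0, 0, 0, -0.033, 0.015, 1, 0, 0, 0, 0, -0.033, 0.015, 1, 0, 0, 0, 0.5, -0.033, 0.015, 1, 0, 0, 0, 0.5, -0.033, 0.015, 1, 0, 0, 0, 0.5, -0.033, 0.015, 1, 0, 0, 0, 0.5, -0.033, 0.015, 0.7, 0, 0, 0, 0.5, -0.02, 0.015, 0.4, 0, 0, 0, 0.5, 0, 0, 0, 0, 0, 0, 0.5]
}}

```text
time: 23.93
tool_pos: [0.474, 0.2542, 0.2697]
orientation: [0.0, -3.121, 0.001]
wrist_force: [1.5, 0.2, 0.9]
opening: 0.0427
grip_force: 0.0
```

```bash
python3 st.py; python3 go.py .514 -.0728 .16 71
```

```text
t 23.93 mom [-0.   -0.12  0.01] F [1.5 0.2 0.9] op 0.0427 gf 0 [0.474  0.2542 0.2697] yang 90.0 q [0.36 0.12 0.25 1.72 0.01 0.36]
units [-0.282 -2.18   0.727]
turn z units 0.664
```

>>> {"name": "move_arm", "arguments": {
  "commands": [0, -0.25, 0, 0, 0, 0, 0.5, 0, -0.5, 0, 0, 0, 0, 0.5, 0, -0.75, 0, 0, 0, 0, 0.5, -0.1, -1, 0, 0, 0, 0, 0.5, -0.2, -1, 0, 0, 0, 0, 0.5, -0.282, -1, 0, 0, 0, 0, 0.5, -0.282, -1, 0, 0, 0, 0, 0.5]
}}

```text
time: 24.52
tool_pos: [0.5194, 0.103, 0.2687]
orientation: [-0.004, -3.126, 0.001]
wrist_force: [-0.1, -0.4, -0.3]
opening: 0.0428
grip_force: 0.0
```

>>> {"name": "move_arm", "arguments": {
  "commands": [0, -0.25, 0, 0, 0, 0, 0.5, 0, -0.5, 0.1, 0, 0, 0.2, 0.5, 0, -0.75, 0.3, 0, 0, 0.4, 0.5, 0, -1, 0.5, 0, 0, 0.664, 0.5, 0, -1.0, 0.7, 0, 0, 0.664, 0.5, 0, -1.0, 0.85, 0, 0, 0.664, 0.5, 0, -1.0, 0.85, 0, 0, 0.664, 0.5, 0, -1.0, 0.85, 0, 0, 0.664, 0.5]
}}

```text
time: 25.18
tool_pos: [0.5129, -0.0456, 0.1394]
orientation: [-0.515, -3.076, 0.007]
wrist_force: [-0.3, -0.3, 0.4]
opening: 0.0426
grip_force: 0.0
```

```bash
python3 st.py; python3 off.py wrist wrist6; python3 go.py .514 -.0728 .09 71
```

```text
t 25.18 mom [-0.03 -0.01 -0.02] F [-0.3 -0.3  0.4] op 0.0426 gf 0 [ 0.5129 -0.0456  0.1394] yang 71.0 q [-0.22  0.05 -0.09  1.46 -0.01  0.12]
ctr 0.7793 0.0008 size 0.0696 0.0329 yaw 16.1 px [444. 456.]
ctr 0.514 -0.073 size 0.0622 0.0256 yaw -19.7 px [286. 245.]
ctr 0.4374 -0.0959 size 0.0647 0.0261 yaw 0.0 px [223. 164.]
units [-0.063 -0.169  0.342]
turn z units 0.001
```

>>> {"name": "move_arm", "arguments": {
  "commands": [-0.063, -0.169, 0.1, 0, 0, 0, 0.5, -0.063, -0.169, 0.342, 0, 0, 0, 0.5, -0.063, -0.169, 0.342, 0, 0, 0, 0.5, -0.063, -0.169, 0.342, 0, 0, 0, 0.5]
}}

```text
time: 25.57
tool_pos: [0.5125, -0.0723, 0.0882]
orientation: [-0.514, -3.076, 0.007]
wrist_force: [0.3, 1.1, 1.3]
opening: 0.0426
grip_force: 0.0
```

```bash
python3 st.py; python3 go.py .514 -.073 .005 71
```

```text
t 25.57 mom [-0.01 -0.02 -0.02] F [0.3 1.1 1.3] op 0.0426 gf 0 [ 0.5125 -0.0723  0.0882] yang 71.0 q [-0.27  0.07 -0.16  1.36 -0.01  0.07]
units [-0.023  0.003  0.554]
turn z units 0.001
```

>>> {"name": "move_arm", "arguments": {
  "commands": [-0.01, 0.003, 0.2, 0, 0, 0, 0.5, -0.02, 0.003, 0.4, 0, 0, 0, 0.5, -0.023, 0.003, 0.556, 0, 0, 0, 0.5, -0.023, 0.003, 0.556, 0, 0, 0, 0.5, -0.023, 0.003, 0.556, 0, 0, 0, 0, -0.023, 0.003, 0.556, 0, 0, 0, 0, -0.023, 0.003, 0.556, 0, 0, 0, 0, -0.023, 0.003, 0.556, 0, 0, 0, 0, -0.023, 0.003, 0.556, 0, 0, 0, 0, -0.023, 0.003, 0.5, 0, 0, 0, 0, -0.02, 0.003, 0.3, 0, 0, 0, 0, 0, 0, 0, 0, 0, 0, 0]
}}

```text
time: 26.57
tool_pos: [0.5095, -0.0723, 0.0814]
orientation: [-0.515, -3.068, 0.006]
wrist_force: [-0.5, 0.3, -0.1]
opening: 0.025
grip_force: 61.6
```

>>> {"name": "move_arm", "arguments": {
  "commands": [0, 0, -0.3, 0, 0, 0, 0, 0, 0, -0.6, 0, 0, 0, 0, 0, 0, -1, 0, 0, 0, 0, 0, 0, -1, 0, 0, 0, 0, 0, 0, -1, 0, 0, 0, 0]
}}

```text
time: 26.98
tool_pos: [0.5196, -0.074, 0.243]
orientation: [-0.518, -3.091, 0.01]
wrist_force: [-0.1, -1.2, -0.0]
opening: 0.0253
grip_force: 61.6
```

```bash
python3 st.py; python3 go.py .476 .254 .295 90
```

```text
t 26.98 mom [-0.06 -0.05  0.03] F [-0.1 -1.2 -0. ] op 0.0253 gf 62 [ 0.5196 -0.074   0.243 ] yang 71.0 q [-0.27  0.06  0.13  1.65 -0.01  0.07]
units [ 0.99   1.969 -0.355]
turn z units -0.665
```

>>> {"name": "move_arm", "arguments": {
  "commands": [0, 0, -0.2, 0, 0, 0, 0, 0.12, 0.25, -0.355, 0, 0, 0, 0, 0.25, 0.5, -0.355, 0, 0, 0, 0, 0.37, 0.75, -0.355, 0, 0, 0, 0, 0.495, 0.985, -0.355, 0, 0, 0, 0, 0.495, 0.985, -0.355, 0, 0, 0, 0, 0.495, 0.985, -0.355, 0, 0, 0, 0]
}}

```text
time: 27.57
tool_pos: [0.4947, 0.0931, 0.2876]
orientation: [-0.508, -3.078, 0.008]
wrist_force: [0.3, -0.3, -0.2]
opening: 0.0253
grip_force: 61.6
```

>>> {"name": "move_arm", "arguments": {
  "commands": [0.12, 0.25, 0, 0, 0, -0.16, 0, 0.25, 0.5, 0, 0, 0, -0.32, 0, 0.37, 0.75, 0, 0, 0, -0.5, 0, 0.495, 0.985, 0, 0, 0, -0.665, 0, 0.495, 0.985, 0, 0, 0, -0.665, 0, 0.495, 0.985, 0, 0, 0, -0.665, 0, 0.495, 0.985, 0, 0, 0, -0.665, 0]
}}

```text
time: 28.15
tool_pos: [0.4739, 0.2535, 0.2875]
orientation: [-0.002, -3.119, 0.004]
wrist_force: [0.2, -0.5, -0.3]
opening: 0.025
grip_force: 61.6
```

```bash
python3 st.py; python3 go.py .475 .254 .142 90
```

```text
t 28.15 mom [-0.01  0.   -0.01] F [ 0.2 -0.5 -0.3] op 0.025 gf 62 [0.4739 0.2535 0.2875] yang 89.9 q [0.36 0.13 0.3  1.76 0.01 0.36]
units [-0.029  0.006  0.97 ]
turn z units -0.002
```

>>> {"name": "move_arm", "arguments": {
  "commands": [-0.01, 0.006, 0.25, 0, 0, 0, 0, -0.02, 0.006, 0.5, 0, 0, 0, 0, -0.029, 0.006, 0.75, 0, 0, 0, 0, -0.029, 0.006, 0.97, 0, 0, 0, 0, -0.029, 0.006, 0.97, 0, 0, 0, 0, -0.029, 0.006, 0.97, 0, 0, 0, 0.5, -0.029, 0.006, 0.97, 0, 0, 0, 0.5, -0.029, 0.006, 0.97, 0, 0, 0, 0.5, -0.029, 0.006, 0.97, 0, 0, 0, 0.5, -0.029, 0.006, 0.7, 0, 0, 0, 0.5, -0.02, 0.006, 0.4, 0, 0, 0, 0.5, 0, 0, 0, 0, 0, 0, 0.5]
}}

```text
time: 29.15
tool_pos: [0.4739, 0.255, 0.2684]
orientation: [0.001, -3.12, 0.001]
wrist_force: [1.0, 1.4, 0.5]
opening: 0.0427
grip_force: 0.0
```

>>> {"name": "move_arm", "arguments": {
  "commands": [0, -0.25, 0, 0, 0, 0, 0.5, 0, -0.5, 0, 0, 0, 0, 0.5, 0, -0.75, 0, 0, 0, 0, 0.5, 0, -1, 0, 0, 0, 0, 0.5, 0, -1, 0, 0, 0, 0, 0.5, 0, -1, 0, 0, 0, 0, 0.5]
}}

```text
time: 29.65
tool_pos: [0.4755, 0.1036, 0.2691]
orientation: [-0.006, -3.125, 0.001]
wrist_force: [0.1, 0.1, -0.3]
opening: 0.0429
grip_force: 0.0
```

```bash
python3 st.py; python3 off.py wrist wrist7; python3 go.py .4374 -.096 .16 90
```

```text
t 29.65 mom [ 0.02  0.03 -0.04] F [ 0.1  0.1 -0.3] op 0.0429 gf 0 [0.4755 0.1036 0.2691] yang 89.8 q [ 0.08 -0.02  0.11  1.71  0.    0.08]
ctr 0.4948 0.2647 size 0.0504 0.0269 yaw 5.1 px [453. 216.]
ctr 0.4378 -0.096 size 0.0638 0.0265 yaw -0.1 px [140. 168.]
units [ 0.237 -1.339  0.728]
turn z units -0.003
```

>>> {"name": "move_arm", "arguments": {
  "commands": [0.06, -0.25, 0, 0, 0, 0, 0.5, 0.12, -0.5, 0.1, 0, 0, 0, 0.5, 0.18, -0.75, 0.3, 0, 0, 0, 0.5, 0.237, -1, 0.5, 0, 0, 0, 0.5, 0.237, -1, 0.5, 0, 0, 0, 0.5, 0.237, -1, 0.5, 0, 0, 0, 0.5]
}}

```text
time: 30.2
tool_pos: [0.4354, -0.0455, 0.19]
orientation: [-0.002, -3.115, 0.0]
wrist_force: [-0.7, 1.1, 0.4]
opening: 0.0427
grip_force: 0.0
```

>>> {"name": "move_arm", "arguments": {
  "commands": [0, -0.15, 0.1, 0, 0, 0, 0.5, 0, -0.339, 0.228, 0, 0, 0, 0.5, 0, -0.339, 0.228, 0, 0, 0, 0.5, 0, -0.339, 0.228, 0, 0, 0, 0.5]
}}

```text
time: 30.53
tool_pos: [0.4369, -0.095, 0.1585]
orientation: [0.001, -3.12, -0.0]
wrist_force: [0.4, 1.7, -0.0]
opening: 0.0428
grip_force: 0.0
```

```bash
python3 st.py; python3 off.py wrist wrist8; python3 go.py .4376 -.096 .005 90; python3 -c "
from h import *
c=shot('side','side4')"
```

```text
t 30.53 mom [ 0.03 -0.05 -0.01] F [ 0.4  1.7 -0. ] op 0.0428 gf 0 [ 0.4369 -0.095   0.1585] yang 90.0 q [-0.36 -0.14 -0.22  1.5  -0.01 -0.36]
ctr 0.4377 -0.0953 size 0.0645 0.0261 yaw -0.7 px [316. 228.]
units [-0.023 -0.008  1.028]
turn z units 0.003
```

View pics/side4.png

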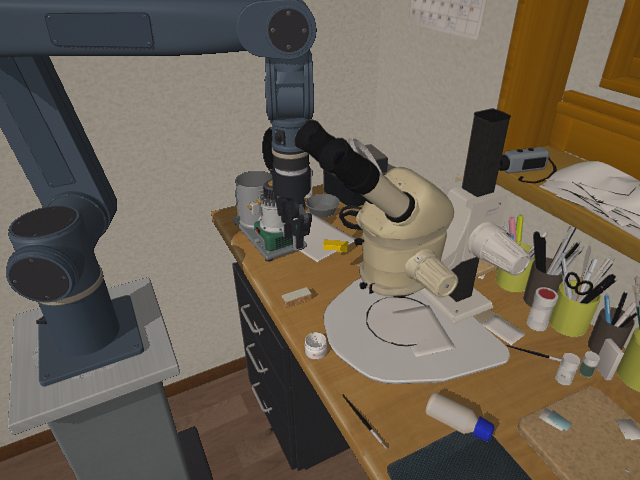

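The side view shows the arm above the last offcut at (297,296), with the wrist-joint disc at (288,30) and the eyepiece tip at (308,132). I'll check the clearance.

Run:
```python
from h import *
sd=load("side4"); sc=shot("scene","scene4")
# disc in scene: dark circles
g=cv2.cvtColor(sc["pixels"],cv2.COLOR_RGB2GRAY)
for z in(.55,.58,.61): print(z,plane(sd,(288,30),z).round(3), proj(sc,plane(sd,(288,30),z)).round(0))
cs=cv2.HoughCircles(cv2.medianBlur(g,3),cv2.HOUGH_GRADIENT,1,40,param1=80,param2=18,minRadius=10,maxRadius=28)
print(cs.round(0)[0][:12])
```

```text
0.55 [0.522 0.075 0.55 ] [278.  89.]
0.58 [ 0.453 -0.085  0.58 ] [276. 134.]
0.61 [ 0.385 -0.245  0.61 ] [273. 191.]
[[360. 308.  25.]
 [534. 318.  25.]
 [ 90. 264.  22.]
 [510. 280.  23.]
 [272. 262.  25.]
 [130. 306.  22.]
 [578. 454.  19.]
 [276. 124.  18.]
 [478. 190.  23.]
 [374. 196.  17.]
 [314. 174.  16.]
 [596. 326.  26.]]
```

The disc face is at y of about -0.06, well clear of the eyepiece. Picking the last offcut.

>>> {"name": "move_arm", "arguments": {
  "commands": [-0.01, -0.008, 0.25, 0, 0, 0, 0.5, -0.01, -0.008, 0.45, 0, 0, 0, 0.5, -0.01, -0.008, 0.5, 0, 0, 0, 0.5, -0.01, -0.008, 0.5, 0, 0, 0, 0.5]
}}

```text
time: 31.02
tool_pos: [0.4344, -0.0954, 0.0813]
orientation: [0.003, -3.115, -0.002]
wrist_force: [0.2, 0.4, -0.4]
opening: 0.0431
grip_force: 0.0
```

```bash
python3 st.py; python3 go.py .4376 -.0957 .005 90
```

```text
t 31.02 mom [ 0.01  0.01 -0.03] F [ 0.2  0.4 -0.4] op 0.0431 gf 0 [ 0.4344 -0.0954  0.0813] yang 90.1 q [-0.36 -0.11 -0.36  1.35 -0.01 -0.36]
units [-0.035 -0.003  0.508]
turn z units 0.004
```

>>> {"name": "move_arm", "arguments": {
  "commands": [-0.01, 0, 0.2, 0, 0, 0, 0.5, -0.02, 0, 0.4, 0, 0, 0, 0.5, -0.035, 0, 0.508, 0, 0, 0, 0.5, -0.035, 0, 0.508, 0, 0, 0, 0.5, -0.035, 0, 0.508, 0, 0, 0, 0, -0.035, 0, 0.508, 0, 0, 0, 0, -0.035, 0, 0.508, 0, 0, 0, 0, -0.035, 0, 0.508, 0, 0, 0, 0, -0.035, 0, 0.508, 0, 0, 0, 0, -0.035, 0, 0.45, 0, 0, 0, 0, -0.02, 0, 0.25, 0, 0, 0, 0, 0, 0, 0, 0, 0, 0, 0]
}}

```text
time: 32.02
tool_pos: [0.433, -0.0961, 0.0812]
orientation: [0.0, -3.112, -0.003]
wrist_force: [0.2, -0.4, -0.1]
opening: 0.0255
grip_force: 60.7
```

>>> {"name": "move_arm", "arguments": {
  "commands": [0, 0, -0.3, 0, 0, 0, 0, 0, 0, -0.6, 0, 0, 0, 0, 0, 0, -1, 0, 0, 0, 0, 0, 0, -1, 0, 0, 0, 0, 0, 0, -1, 0, 0, 0, 0]
}}

```text
time: 32.43
tool_pos: [0.4424, -0.0982, 0.241]
orientation: [0.0, -3.132, 0.009]
wrist_force: [0.3, -0.4, 0.6]
opening: 0.0251
grip_force: 60.7
```

```bash
python3 st.py; python3 go.py .476 .254 .295 90
```

```text
t 32.43 mom [-0.03 -0.02 -0.01] F [ 0.3 -0.4  0.6] op 0.0251 gf 61 [ 0.4424 -0.0982  0.241 ] yang 90.0 q [-0.36 -0.13 -0.05  1.65 -0.01 -0.36]
units [-0.221  2.346 -0.375]
turn z units 0.0
```

>>> {"name": "move_arm", "arguments": {
  "commands": [0, 0, -0.2, 0, 0, 0, 0, -0.02, 0.25, -0.375, 0, 0, 0, 0, -0.05, 0.5, -0.375, 0, 0, 0, 0, -0.08, 0.75, -0.375, 0, 0, 0, 0, -0.1, 1, -0.375, 0, 0, 0, 0, -0.1, 1, -0.375, 0, 0, 0, 0]
}}

```text
time: 32.93
tool_pos: [0.4551, 0.0588, 0.2885]
orientation: [0.012, -3.119, -0.004]
wrist_force: [-0.9, 0.5, 0.1]
opening: 0.0249
grip_force: 60.7
```

>>> {"name": "move_arm", "arguments": {
  "commands": [-0.02, 0.25, 0, 0, 0, 0, 0, -0.05, 0.5, 0, 0, 0, 0, 0, -0.08, 0.75, 0, 0, 0, 0, 0, -0.12, 1, 0, 0, 0, 0, 0, -0.12, 1, 0, 0, 0, 0, 0, -0.12, 1, 0, 0, 0, 0, 0]
}}

```text
time: 33.43
tool_pos: [0.473, 0.2041, 0.287]
orientation: [0.006, -3.117, 0.003]
wrist_force: [-0.1, -1.3, -0.4]
opening: 0.0253
grip_force: 60.7
```

>>> {"name": "move_arm", "arguments": {
  "commands": [0, 0.2, 0, 0, 0, 0, 0, 0, 0.346, 0, 0, 0, 0, 0, 0, 0.346, 0, 0, 0, 0, 0, 0, 0.346, 0, 0, 0, 0, 0, 0, 0.346, 0, 0, 0, 0, 0]
}}

```text
time: 33.85
tool_pos: [0.4736, 0.2534, 0.2882]
orientation: [-0.002, -3.119, 0.003]
wrist_force: [-0.6, -1.2, -0.2]
opening: 0.0249
grip_force: 60.7
```

```bash
python3 st.py; python3 go.py .475 .254 .144 90
```

```text
t 33.85 mom [ 0.02 -0.04  0.03] F [-0.6 -1.2 -0.2] op 0.0249 gf 61 [0.4736 0.2534 0.2882] yang 89.9 q [0.36 0.13 0.3  1.76 0.01 0.36]
units [-0.031  0.006  0.961]
turn z units -0.002
```

>>> {"name": "move_arm", "arguments": {
  "commands": [-0.01, 0.006, 0.25, 0, 0, 0, 0, -0.02, 0.006, 0.5, 0, 0, 0, 0, -0.031, 0.006, 0.75, 0, 0, 0, 0, -0.031, 0.006, 0.96, 0, 0, 0, 0, -0.031, 0.006, 0.96, 0, 0, 0, 0, -0.031, 0.006, 0.96, 0, 0, 0, 0.5, -0.031, 0.006, 0.96, 0, 0, 0, 0.5, -0.031, 0.006, 0.96, 0, 0, 0, 0.5, -0.031, 0.006, 0.96, 0, 0, 0, 0.5, -0.031, 0.006, 0.7, 0, 0, 0, 0.5, -0.02, 0.006, 0.4, 0, 0, 0, 0.5, 0, 0, 0, 0, 0, 0, 0.5]
}}

```text
time: 34.85
tool_pos: [0.4738, 0.2551, 0.2686]
orientation: [0.001, -3.12, 0.001]
wrist_force: [1.4, 1.3, 0.5]
opening: 0.0424
grip_force: 0.0
```

>>> {"name": "move_arm", "arguments": {
  "commands": [0, 0, -0.3, 0, 0, 0, 0.5, 0.1, 0, -0.6, 0, 0, 0, 0.5, 0.2, 0, -0.6, 0, 0, 0, 0.5, 0.2, 0, -0.6, 0, 0, 0, 0.5, 0.2, 0, -0.6, 0, 0, 0, 0.5]
}}

```text
time: 35.27
tool_pos: [0.4471, 0.2559, 0.3606]
orientation: [0.002, -3.127, -0.003]
wrist_force: [0.9, 0.1, -0.3]
opening: 0.0427
grip_force: 0.0
```

```bash
python3 st.py; python3 -c "
from h import *
c=shot('wrist','wrist9');print(linang(c,(.4855,.1286)))"
```

```text
t 35.27 mom [-0.01 -0.04  0.02] F [ 0.9  0.1 -0.3] op 0.0427 gf 0 [0.4471 0.2559 0.3606] yang 90.1 q [0.39 0.12 0.44 1.9  0.01 0.38]
(np.float64(224.1428571428571), np.float64(-97.88076943467374))
```

View pics/wrist9.png

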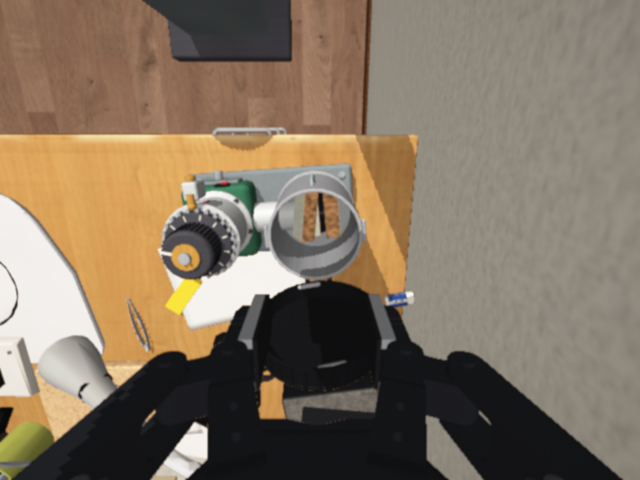

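The view shows the offcuts inside the hopper at (320,215), none left on the worktop, and the cap upright behind. The ring line is unchanged. I'll go behind the cap with the fingers shut, to push it over.

```bash
python3 go.py .66 .266 .34 93.7
```

```text
units [-1.423  0.068  0.094]
turn z units -0.128
```

>>> {"name": "move_arm", "arguments": {
  "commands": [-0.25, 0.03, 0, 0, 0, 0, 0, -0.5, 0.06, 0, 0, 0, 0, 0, -0.75, 0.068, 0, 0, 0, 0, 0, -1, 0.068, 0, 0, 0, 0, 0, -1, 0.068, 0, 0, 0, 0, 0, -1, 0.068, 0, 0, 0, 0, 0]
}}

```text
time: 35.82
tool_pos: [0.5993, 0.265, 0.3441]
orientation: [-0.003, -3.107, 0.008]
wrist_force: [-1.0, 0.5, 0.3]
opening: -0.0
grip_force: 0.0
```

>>> {"name": "move_arm", "arguments": {
  "commands": [-0.2, 0, 0.05, 0, 0, -0.05, 0, -0.423, 0, 0.09, 0, 0, -0.128, 0, -0.423, 0, 0.09, 0, 0, -0.128, 0, -0.423, 0, 0.09, 0, 0, -0.128, 0, -0.423, 0, 0.09, 0, 0, -0.128, 0]
}}

```text
time: 36.23
tool_pos: [0.654, 0.2637, 0.3345]
orientation: [0.1, -3.121, -0.002]
wrist_force: [-0.3, 0.2, 0.4]
opening: 0.0001
grip_force: 0.0
```

```bash
python3 st.py; python3 go.py .66 .266 .235 93.7
```

```text
t 36.23 mom [ 0.04 -0.02  0.02] F [-0.3  0.2  0.4] op 0.0001 gf 0 [0.654  0.2637 0.3345] yang 93.7 q [0.29 0.86 1.41 2.15 0.01 0.22]
units [-0.054  0.011  0.663]
turn z units -0.001
```

Joint 3 is near its end here, because the arm is almost stretched. Going down relieves that.

>>> {"name": "move_arm", "arguments": {
  "commands": [0, 0.01, 0.2, 0, 0, 0, 0, 0, 0.011, 0.4, 0, 0, 0, 0, 0, 0.011, 0.663, 0, 0, 0, 0, 0, 0.011, 0.663, 0, 0, 0, 0, 0, 0.011, 0.663, 0, 0, 0, 0]
}}

```text
time: 36.65
tool_pos: [0.6463, 0.2646, 0.2295]
orientation: [0.102, -3.109, 0.003]
wrist_force: [-0.6, -0.1, -1.9]
opening: -0.0004
grip_force: 0.0
```

```bash
python3 st.py
python3 - <<'E'
from h import *
T,s=tool(); pin=np.array([.543,.2586,.152]); mx=np.array([.998,.065,0])
for th in(1.7,1.55,1.4,1.25,1.1,.95,.8,.65,.5,.35,.2,0):
    c,sn=np.cos(th),np.sin(th); r=80
    d=np.array([-r*c+44*sn+11*sn, r*sn+44*c]); X=pin+mx*d[0]/1000+np.array([0,0,d[1]/1000]); print(th,X.round(3),(T[:3,:3].T@(X-T[:3,3])/.15).round(3))
E
```

```text
t 36.65 mom [-0.01  0.04 -0.  ] F [-0.6 -0.1 -1.9] op -0.0004 gf 0 [0.6463 0.2646 0.2295] yang 93.7 q [0.29 0.59 0.77 1.78 0.01 0.22]
1.7 [0.608 0.263 0.226] [0.256 0.005 0.034]
1.55 [0.596 0.262 0.233] [ 0.335  0.005 -0.012]
1.4 [0.584 0.261 0.238] [ 0.42   0.005 -0.046]
1.25 [0.57  0.26  0.242] [ 0.512  0.005 -0.066]
1.1 [0.556 0.259 0.243] [ 0.607  0.005 -0.073]
0.95 [0.541 0.258 0.243] [ 0.704  0.005 -0.066]
0.8 [0.527 0.258 0.24 ] [ 0.8    0.005 -0.046]
0.65 [0.513 0.257 0.235] [ 0.893  0.005 -0.012]
0.5 [0.499 0.256 0.229] [0.981 0.005 0.034]
0.35 [0.487 0.255 0.221] [1.063 0.005 0.091]
0.2 [0.476 0.254 0.211] [1.135 0.005 0.158]
0 [0.463 0.253 0.196] [1.215 0.005 0.261]
```

>>> {"name": "move_arm", "arguments": {
  "commands": [0.13, 0.005, 0.03, 0, 0, 0, 0, 0.25, 0.005, 0.03, 0, 0, 0, 0, 0.335, 0.005, -0.012, 0, 0, 0, 0, 0.42, 0.005, -0.046, 0, 0, 0, 0, 0.512, 0.005, -0.066, 0, 0, 0, 0, 0.607, 0.005, -0.073, 0, 0, 0, 0, 0.704, 0.005, -0.066, 0, 0, 0, 0, 0.704, 0.005, -0.066, 0, 0, 0, 0]
}}

```text
time: 37.32
tool_pos: [0.5468, 0.2604, 0.2549]
orientation: [0.103, -3.133, -0.008]
wrist_force: [0.8, 0.5, 0.9]
opening: -0.0001
grip_force: 0.0
```

```bash
python3 st.py;  python3 - <<'E'
from h import *
c=shot('side','side5'); cv2.imwrite('pics/side5c.png',cv2.resize(c['pixels'][90:290,190:390,::-1],None,fx=3,fy=3))
T,s=tool(); pin=np.array([.543,.2586,.152]); mx=np.array([.998,.065,0])
for th in(.95,.8,.65,.5,.35,.2,.1,0):
    c,sn=np.cos(th),np.sin(th); r=80
    d=np.array([-r*c+44*sn+11*sn, r*sn+44*c]); X=pin+mx*d[0]/1000+np.array([0,0,d[1]/1000]); print(th,X.round(3),(T[:3,:3].T@(X-T[:3,3])/.15).round(3))
E
```

```text
t 37.32 mom [-0.01 -0.02  0.  ] F [0.8 0.5 0.9] op -0.0001 gf 0 [0.5468 0.2604 0.2549] yang 93.8 q [0.33 0.28 0.41 1.7  0.01 0.26]
0.95 [0.541 0.258 0.243] [ 0.045 -0.01   0.074]
0.8 [0.527 0.258 0.24 ] [ 0.141 -0.01   0.092]
0.65 [0.513 0.257 0.235] [ 0.235 -0.01   0.124]
0.5 [0.499 0.256 0.229] [ 0.324 -0.01   0.168]
0.35 [0.487 0.255 0.221] [ 0.407 -0.01   0.223]
0.2 [0.476 0.254 0.211] [ 0.481 -0.011  0.288]
0.1 [0.469 0.254 0.204] [ 0.525 -0.011  0.337]
0 [0.463 0.253 0.196] [ 0.564 -0.011  0.389]
```

View pics/side5c.png

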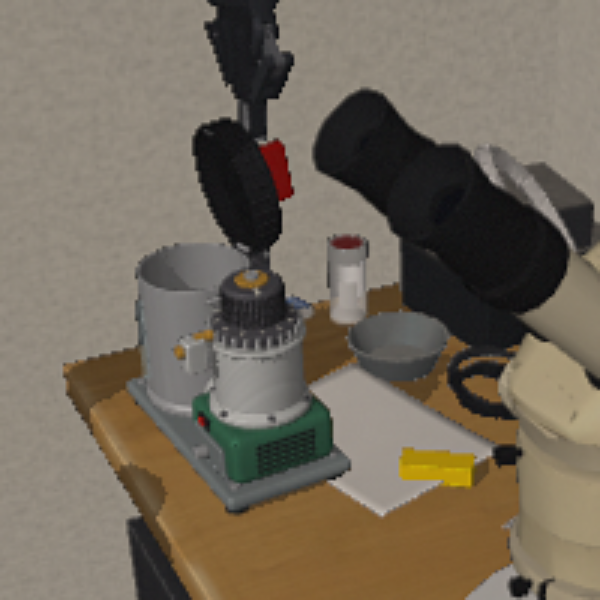

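The side view shows the cap only partly pushed (about 1.3 rad), with the fingertip now just beyond the bar's outer end. From here I'll push on the disc between the bar end and the rim, where the lever arm is longer.

```bash
cat > dn.py <<'E'
from h import *
import sys
T,s=tool(); pin=np.array([.543,.2586,.152]); mx=np.array([.998,.065,0])
print("d,z now",((T[:3,3]-pin)@mx).round(4),(T[2,3]-.152).round(4))
for th in map(float,sys.argv[1:]):
    c,sn=np.cos(th),np.sin(th); r=116
    d=np.array([-r*c+11.5*sn+6+5*sn, r*sn+11.5*c]); X=pin+mx*d[0]/1000+np.array([0,0,d[1]/1000]); print(th,X.round(3),(T[:3,:3].T@(X-T[:3,3])/.15).round(3))
E
python3 dn.py 1.3 1.2 1.1 1 .9 .8 .7 .6
```

```text
d,z now 0.005 0.1018
1.3 [0.534 0.258 0.267] [ 0.095 -0.009 -0.087]
1.2 [0.522 0.257 0.264] [ 0.171 -0.009 -0.069]
1.1 [0.511 0.257 0.261] [ 0.246 -0.009 -0.044]
1.0 [0.5   0.256 0.256] [ 0.319 -0.009 -0.012]
0.9 [0.49  0.255 0.25 ] [ 0.388 -0.009  0.028]
0.8 [0.48  0.255 0.243] [ 0.453 -0.01   0.073]
0.7 [0.471 0.254 0.236] [ 0.513 -0.01   0.125]
0.6 [0.463 0.253 0.227] [ 0.568 -0.01   0.183]
```

>>> {"name": "move_arm", "arguments": {
  "commands": [0.1, -0.009, -0.04, 0, 0, 0, 0, 0.171, -0.009, -0.05, 0, 0, 0, 0, 0.246, -0.009, -0.044, 0, 0, 0, 0, 0.319, -0.009, -0.012, 0, 0, 0, 0, 0.388, -0.009, 0.028, 0, 0, 0, 0, 0.388, -0.009, 0.028, 0, 0, 0, 0, 0.388, -0.009, 0.028, 0, 0, 0, 0]
}}

```text
time: 37.95
tool_pos: [0.4904, 0.2547, 0.246]
orientation: [0.101, -3.126, -0.004]
wrist_force: [0.6, 0.4, -0.1]
opening: 0.0002
grip_force: 0.0
```

```bash
python3 st.py; python3 dn.py .8 .7 .6 .5 .4 .3 .2 .1 0
```

```text
t 37.95 mom [-0.05  0.03 -0.05] F [ 0.6  0.4 -0.1] op 0.0002 gf 0 [0.4904 0.2547 0.246 ] yang 93.7 q [0.35 0.14 0.23 1.67 0.01 0.29]
d,z now -0.0528 0.094
0.8 [0.48  0.255 0.243] [0.068 0.003 0.02 ]
0.7 [0.471 0.254 0.236] [0.128 0.003 0.072]
0.6 [0.463 0.253 0.227] [0.183 0.002 0.13 ]
0.5 [0.455 0.253 0.218] [0.232 0.002 0.192]
0.4 [0.449 0.252 0.208] [0.274 0.002 0.259]
0.3 [0.443 0.252 0.197] [0.31  0.002 0.329]
0.2 [0.439 0.252 0.186] [0.339 0.002 0.403]
0.1 [0.435 0.252 0.175] [0.36  0.001 0.478]
0.0 [0.433 0.251 0.164] [0.374 0.001 0.555]
```

```bash
cat > cap.py <<'E'
from h import *
import time
c=shot("side","s%d"%int(time.time())); pin=np.array([.543,.2586,.152]); mx=np.array([.998,.065,0]); n=np.array([-.065,.998,0])
for A,r,k in rects(mask(c,(0,150,70),(8,255,255),(220,120,345,190)),20):
    o,d=ray(c,r[0]); X=o+d*((pin-o)@n/(d@n)); dd=(X-pin)@mx; zz=X[2]-.152
    print(A,np.round(r[0]),"d,z",dd.round(3),zz.round(3),"r",np.hypot(dd,zz).round(3),"theta",(np.arctan2(zz,-dd)-np.arctan2(31,66)).round(2))
E
python3 cap.py
```

```text
137.0 [269. 149.] d,z -0.015 0.072 r 0.073 theta 0.93
```

The cap is at 0.93 rad and following (bar radius 73 mm, as it should be). Pushing on down.

>>> {"name": "move_arm", "arguments": {
  "commands": [0.068, 0.003, 0.02, 0, 0, 0, 0, 0.128, 0.003, 0.072, 0, 0, 0, 0, 0.183, 0.002, 0.13, 0, 0, 0, 0, 0.232, 0.002, 0.192, 0, 0, 0, 0, 0.274, 0.002, 0.259, 0, 0, 0, 0, 0.31, 0.002, 0.329, 0, 0, 0, 0, 0.31, 0.002, 0.329, 0, 0, 0, 0, 0.31, 0.002, 0.329, 0, 0, 0, 0]
}}

```text
time: 38.67
tool_pos: [0.4428, 0.2518, 0.1958]
orientation: [0.1, -3.123, -0.002]
wrist_force: [-0.8, -0.2, 0.3]
opening: -0.0001
grip_force: 0.0
```

```bash
python3 st.py; python3 cap.py; python3 dn.py .2 .1 0
```

```text
t 38.67 mom [0.06 0.03 0.01] F [-0.8 -0.2  0.3] op -0.0001 gf 0 [0.4428 0.2518 0.1958] yang 93.7 q [ 0.38  0.02 -0.    1.57  0.01  0.32]
144.0 [257. 160.] d,z -0.053 0.049 r 0.072 theta 0.31
d,z now -0.1 0.0443
0.2 [0.439 0.252 0.186] [0.028 0.001 0.067]
0.1 [0.435 0.252 0.175] [0.05  0.001 0.142]
0.0 [0.433 0.251 0.164] [0.063 0.001 0.22 ]
```

>>> {"name": "move_arm", "arguments": {
  "commands": [0.028, 0, 0.067, 0, 0, 0, 0, 0.05, 0, 0.142, 0, 0, 0, 0, 0.063, 0, 0.2, 0, 0, 0, 0, 0.063, 0, 0.235, 0, 0, 0, 0, 0.063, 0, 0.245, 0, 0, 0, 0, 0.063, 0, 0.245, 0, 0, 0, 0]
}}

```text
time: 39.22
tool_pos: [0.4325, 0.2512, 0.159]
orientation: [0.1, -3.123, -0.002]
wrist_force: [-0.1, 0.5, -1.1]
opening: -0.0002
grip_force: 0.0
```

```bash
python3 st.py; python3 cap.py
```

```text
t 39.22 mom [ 0.04 -0.05 -0.02] F [-0.1  0.5 -1.1] op -0.0002 gf 0 [0.4325 0.2512 0.159 ] yang 93.7 q [ 0.39 -0.   -0.1   1.49  0.01  0.32]
145.5 [253. 168.] d,z -0.065 0.03 r 0.072 theta -0.01
```

>>> {"name": "move_arm", "arguments": {
  "commands": [0, 0, 0.02, 0, 0, 0, 0, 0, 0, 0.04, 0, 0, 0, 0, 0, 0, 0.04, 0, 0, 0, 0]
}}

```text
time: 39.52
tool_pos: [0.4329, 0.2516, 0.1572]
orientation: [0.101, -3.127, -0.005]
wrist_force: [-4.8, -1.6, 12.1]
opening: 0.0001
grip_force: 6.9
```

```bash
python3 st.py; python3 cap.py
```

```text
t 39.52 mom [-0.4   0.96  0.02] F [-4.8 -1.6 12.1] op 0.0001 gf 7 [0.4329 0.2516 0.1572] yang 93.7 q [ 0.39 -0.01 -0.1   1.49  0.01  0.32]
143.5 [253. 168.] d,z -0.066 0.03 r 0.072 theta -0.01
```

>>> {"name": "move_arm", "arguments": {
  "commands": [0, 0, -0.2, 0, 0, 0, 0, 0, 0, -0.45, 0, 0, 0, 0, 0, 0, -0.6, 0, 0, 0, 1, 0, 0, -0.6, 0, 0, 0, 1, -0.15, 0, -0.6, 0, 0, 0, 1, -0.297, 0.02, -0.6, 0, 0, 0, 1, -0.297, 0.02, -0.6, 0, 0, 0, 1, -0.297, 0.02, -0.6, 0, 0, 0, 1]
}}

```text
time: 40.23
tool_pos: [0.4783, 0.2567, 0.2408]
orientation: [0.099, -3.121, -0.001]
wrist_force: [-0.3, 0.3, -0.2]
opening: 0.0721
grip_force: 0.0
```

```bash
python3 st.py; python3 cap.py; python3 go.py .477 .2545 .1705 93.7
```

```text
t 40.23 mom [-0.01  0.09  0.02] F [-0.3  0.3 -0.2] op 0.0721 gf 0 [0.4783 0.2567 0.2408] yang 93.6 q [0.37 0.12 0.19 1.66 0.01 0.3 ]
151.0 [253. 168.] d,z -0.066 0.03 r 0.073 theta -0.01
units [-0.004 -0.015  0.472]
turn z units -0.001
```

The cap is firmly down. Gripping the bar and twisting it clockwise.

>>> {"name": "move_arm", "arguments": {
  "commands": [-0.004, -0.015, 0.2, 0, 0, 0, 1, -0.004, -0.015, 0.4, 0, 0, 0, 1, -0.004, -0.015, 0.472, 0, 0, 0, 1, -0.004, -0.015, 0.472, 0, 0, 0, 1, -0.004, -0.015, 0.472, 0, 0, 0, 0, -0.004, -0.015, 0.472, 0, 0, 0, 0, -0.004, -0.015, 0.472, 0, 0, 0, 0, -0.004, -0.015, 0.472, 0, 0, 0, 0, -0.004, -0.015, 0.472, 0, 0, 0, 0, -0.004, -0.015, 0.472, 0, 0, 0, 0, -0.004, -0.015, 0.472, 0, 0, 0, 0, -0.004, -0.015, 0.472, 0, 0, 0, 0]
}}

```text
time: 41.28
tool_pos: [0.4782, 0.2544, 0.1726]
orientation: [0.1, -3.125, -0.001]
wrist_force: [0.3, -3.0, 5.6]
opening: 0.0141
grip_force: 59.8
```

```bash
python3 st.py
```

```text
t 41.28 mom [-0.59  0.02  0.01] F [ 0.3 -3.   5.6] op 0.0141 gf 60 [0.4782 0.2544 0.1726] yang 93.7 q [0.36 0.1  0.04 1.52 0.01 0.3 ]
```

>>> {"name": "move_arm", "arguments": {
  "commands": [0, 0, 0, 0, 0, 0.15, 0, 0, 0, 0, 0, 0, 0.35, 0, 0, 0, 0, 0, 0, 0.55, 0, 0, 0, 0, 0, 0, 0.75, 0, 0, 0, 0, 0, 0, 0.9, 0, 0, 0, 0, 0, 0, 0.9, 0]
}}

```text
time: 41.78
tool_pos: [0.4781, 0.2541, 0.1726]
orientation: [-0.604, -3.068, 0.005]
wrist_force: [-1.0, -3.3, 5.5]
opening: 0.0137
grip_force: 59.8
```

>>> {"name": "move_arm", "arguments": {
  "commands": [0, 0, 0, 0, 0, 0.15, 0, 0, 0, 0, 0, 0, 0.35, 0, 0, 0, 0, 0, 0, 0.55, 0, 0, 0, 0, 0, 0, 0.75, 0, 0, 0, 0, 0, 0, 0.9, 0, 0, 0, 0, 0, 0, 0.9, 0]
}}

```text
time: 42.28
tool_pos: [0.4779, 0.2538, 0.1726]
orientation: [-1.274, -2.857, 0.011]
wrist_force: [-0.7, -4.1, 5.3]
opening: 0.0138
grip_force: 59.9
```

```bash
python3 st.py
```

```text
t 42.28 mom [-0.64  0.03  0.01] F [-0.7 -4.1  5.3] op 0.0138 gf 60 [0.4779 0.2538 0.1726] yang 41.9 q [0.36 0.1  0.04 1.52 0.   1.2 ]
```

>>> {"name": "move_arm", "arguments": {
  "commands": [0, 0, 0, 0, 0, 0.15, 0, 0, 0, 0, 0, 0, 0.35, 0, 0, 0, 0, 0, 0, 0.55, 0, 0, 0, 0, 0, 0, 0.75, 0, 0, 0, 0, 0, 0, 0.9, 0, 0, 0, 0, 0, 0, 0.98, 0, 0, 0, 0, 0, 0, 0.98, 0, 0, 0, 0, 0, 0, 0.98, 0]
}}

```text
time: 42.95
tool_pos: [0.4777, 0.2536, 0.1728]
orientation: [-1.927, -2.466, 0.016]
wrist_force: [-2.5, -5.1, 6.0]
opening: 0.0138
grip_force: 60.0
```

```bash
python3 st.py
```

```text
t 42.95 mom [-0.74  0.11 -0.07] F [-2.5 -5.1  6. ] op 0.0138 gf 60 [0.4777 0.2536 0.1728] yang 14.0 q [0.36 0.1  0.04 1.52 0.   1.69]
```

>>> {"name": "move_arm", "arguments": {
  "commands": [0, 0, 0, 0, 0, 0.05, 0, 0, 0, 0, 0, 0, 0.1, 0, 0, 0, 0, 0, 0, 0.1, 0, 0, 0, 0, 0, 0, 0.1, 0]
}}

```text
time: 43.28
tool_pos: [0.4776, 0.254, 0.1728]
orientation: [-1.983, -2.421, 0.016]
wrist_force: [-2.0, -5.0, 6.0]
opening: 0.0136
grip_force: 61.4
```

```bash
python3 st.py
```

```text
t 43.28 mom [-0.68  0.19  1.04] F [-2. -5.  6.] op 0.0136 gf 61 [0.4776 0.254  0.1728] yang 11.4 q [0.36 0.1  0.04 1.52 0.   1.73]
```

The moment is up to 1.04 N m, so the cap is tight. I'll release, lift clear and make a final check.

>>> {"name": "move_arm", "arguments": {
  "commands": [0, 0, 0, 0, 0, -0.04, 1, 0, 0, 0, 0, 0, -0.04, 1, 0, 0, 0, 0, 0, -0.04, 1, 0, 0, 0, 0, 0, -0.04, 1, 0, 0, -0.3, 0, 0, -0.04, 1, 0, 0, -0.6, 0, 0, -0.04, 1, 0, 0, -1, 0, 0, -0.04, 1, 0, 0, -1, 0, 0, -0.04, 1, 0, 0, -1, 0, 0, -0.04, 1]
}}

```text
time: 44.03
tool_pos: [0.482, 0.2556, 0.3286]
orientation: [-1.965, -2.441, -0.001]
wrist_force: [0.5, -0.8, 0.4]
opening: 0.0851
grip_force: 0.0
```

>>> {"name": "move_arm", "arguments": {
  "commands": [-0.15, 0, -0.1, 0, 0, 0, 1, -0.3, 0, -0.1, 0, 0, 0, 1, -0.3, 0, -0.1, 0, 0, 0, 1, -0.3, 0, -0.1, 0, 0, 0, 1]
}}

```text
time: 44.37
tool_pos: [0.4902, 0.2102, 0.3356]
orientation: [-1.963, -2.434, 0.016]
wrist_force: [-0.8, -0.3, 0.1]
opening: 0.0853
grip_force: 0.0
```

```bash
python3 st.py; python3 cap.py
python3 - <<'E'
from h import *
c=shot("wrist","wristF"); print("ring",linang(c,(.4855,.1286)))
for A,r,k in rects(mask(c,(0,150,70),(8,255,255),(150,0,500,400)),400):
    q=cv2.minAreaRect(np.array([plane(c,p,.196)[:2] for p in k[:,0]],np.float32)); print("bar",np.round(q[0],3),np.round(q[1],3),q[2])
for A,r,k in rects(mask(load("wrist1"),(0,150,70),(8,255,255),(280,100,350,210)),400):
    q=cv2.minAreaRect(np.array([plane(load("wrist1"),p,.196)[:2] for p in k[:,0]],np.float32)); print("bar start",np.round(q[0],3),np.round(q[1],3),q[2])
E
```

```text
t 44.37 mom [-0.03  0.01  0.  ] F [-0.8 -0.3  0.1] op 0.0853 gf 0 [0.4902 0.2102 0.3356] yang 12.2 q [0.28 0.15 0.42 1.86 0.01 1.63]
112.0 [253. 168.] d,z -0.065 0.031 r 0.072 theta 0.0
ring (np.float64(232.2857142857143), np.float64(-99.05217356270722))
bar [0.477 0.255] [0.015 0.056] 12.743124961853027
bar start [0.477 0.254] [0.015 0.056] 17.475784301757812
```

View pics/wristF.png

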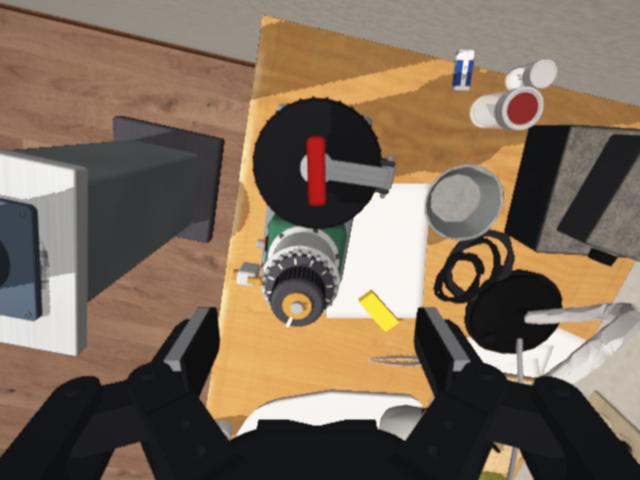

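The final view shows the cap down, with its bar at (316,170), yaw 12.7°, which is tight and slightly tighter than at the start. The ring is five clicks off, the worktop has no offcuts left on it, and the other things are in place. Handing in.

```bash
python3 -c "
from cell import finish_job
print(finish_job())"
```

```text
the job is handed in; nothing more can be done
None
```

The job is handed in: the ring was closed to the burr stop and backed off five clicks, all three cork offcuts are in the hopper, the cap is closed and twisted tight, and the other things were left where they were; no verdict was returned.

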